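# Release the cam and slide the dish home under the viewing hood

### The arm

A 6-joint arm with a two-finger parallel gripper is mounted at the origin on a cart in front of the work surface, level with it; the furniture and walls round the work are solid. World frame = base frame: x ahead of the robot, y to its left, z up, the work surface at z = 0. Lengths are in m, angles in degrees, forces in N, time in s.
With the tool pointing down it reaches from about 0.25 to 0.725 m from the base axis. Payload 9.7 kg.
Tool frame: the origin (TCP) lies at the very end of the fingers, on their centre line; the grasp point (between the pads) lies 19 mm behind it (ctrl.grip_point_offset is the distance from the TCP to the grasp point, in m); z points along the fingers, y is the direction in which the jaws open and shut (so a half turn about z gives the same grasp; the last joint's range is limited). The gripper opens to 85 mm and grips with 20 to 120 N. Pads are 22 mm wide; open, the fingers measure 114 mm over their backs; the gripper's body (76 mm by 85 mm) begins 54 mm behind the grasp point. The pads swing forward as they close: fully open they stand 13 mm farther back than shut.
Start: joints at [71.849, 4.979, 10.078, 95.1, 0, 90], TCP at [0.171, 0.523, 0.231] pointing down, gripper open.
Joint ranges: [-179.16, 179.16], [-48.56, 103.87], [-65.8, 70.77], [-126.05, 130.52], [-82.76, 87.17], [-180, 180]. Speed limits (degrees/s): [127.2, 127.2, 147.25, 180, 180, 180].

### API

Orientations are given as a 3x3 rotation matrix whose columns are the frame's x, y, z axes.
In Python, from rig import ctrl gives the robot as it stands.
- The arm moves only by the tool apply_moves, never from a script. Its argument "series" is a list that holds one entry, the list of rows, each a list of 7 numbers: the shift along the tool's x, y, z in m, then the turn, a rotation vector about the tool's x, y, z in rad, then the finger opening in m, from 0 to 0.0854. In form: [[[tx, ty, tz, rx, ry, rz, claw], ...]]. A call has exactly 5 rows; each row shifts and turns the commanded pose from where the row before left it, along the tool's axes as they then stand; what a row does not reach is not made up. A row lasts 1/12 s, in which the tool goes at most 41.7 mm and 7.16 degrees, less where a joint would pass 70% of its speed; a pose out of reach is approached as far as the arm can. A call with a gripper value outside its range is refused whole. The fingers move at their own pace and stop on an object; the grip force is fixed at half the most. Time passes only in rows, so rows that do not move let the fingers close, or fill a call up. It gives the time, the measured TCP pose, the force and the opening at its end, in the units of the state.
- ctrl.sense(): the state, without advancing time (a new reading comes with each control period).
- ctrl.read_camera(name): name is "side" or "top" or "wrist"; returns a dict with "frame" (480x640x3 uint8, red, green, blue), "fx", "fy", "cx", "cy" (pixels), "k1" (the pictures are not rectified: a ray, as slopes to the right and down, at radius r is drawn at 1 + k1 r^2 times it, then the intrinsics apply), "rvec" (rotation vector, rad) and "tvec" (3), from world to camera coordinates, as OpenCV has them; the wrist camera has in their place "tool_from_camera" (4x4, takes a point from camera to tool coordinates, whose origin is the TCP and whose axes are the flange's). Camera axes: x right, y down, z forward; pixel columns grow to the right and rows downward; lengths in m; the calibration is good to about 2 mm. A picture is of the moment at which its call begins: read the wrist's pose just before it. There is no depth.
- ctrl.finish_job(): hands the job in, once; it reports no verdict.
The state is a dict: "time": time; "qpos": joint angles; "qvel": joint speeds; "joint_efforts": joint torques, N m; "eef_pos": TCP position; "tcp_rot": TCP orientation; "wrist_force": force on the tool from outside, world axes, zero at the start; "ft_torque": the same for the moment, N m; "gripper_width": finger opening in m.
Only numpy, scipy, OpenCV 4.12 (cv2) and the standard library are available. Lean on these libraries where they do the work, as an engineer would, in place of code of your own. Each camera call takes 0.05 s, during which the arm holds its last target.

### The job

The slide of the dish viewing stage is held back by an eccentric cam. With the fingertips only, push the cam's lever round until the lever lies in line with the slide's travel and points to the hood end, so that the cam's low point faces the slide's roller; only then push the slide forward by its upright rear plate until it is fully home under the hood. Push gently and do not pinch or lift anything; leave the petri dish untouched on the slide and the bottle, the tape roll and the timer beside the stage where they stand.

Things in the scene. Friction and masses are not known exactly. Their poses are not given: they have to be found in the camera images.
- stage: Viewing stage, fixed to the worktop: aluminium base plate 300 x 210 x 12 mm. Origin at the centre of its underside; x is the way the slide travels forward (to the hood), y to the left of that. The slide runs along y = +60 mm between rails 26 mm high. The white hood with black lens tube covers x 78 to 148, y 8 to 106 mm, 83 mm high. The cam's upright axis is at x = +30, y = -45 mm.
- cam_axis (a point): Point on the cam's upright axis, 75 mm above the worktop, fixed to the stage. The cam is a steel disc of 40 mm radius, its centre 24 mm off the axis (z 20 to 30 mm), and it carries a flat steel lever (18 mm wide, z 40 to 48 mm) over its thick side.
- lever_pin (a point): Middle of the upright black round pin at the end of the cam's lever: 16 mm in diameter, 48 to 100 mm above the worktop, 85 mm from the cam's axis. Push it sideways, from any side, above the lever. Near it the slide's side arm with the roller (stage x -90 to -40 mm with the slide back, y -60 to +24 mm) is 38 mm high.
- cam (a joint): Cam and lever angle, rad. 0: low point faces the roller, lever along the stage's +x. Positive: lever clockwise of that, seen from above. It starts at 1.5 to 2.5, so push the lever counter-clockwise, round the open (stage -y) side. Stops at -0.5 and 2.7: nothing stops it at 0. It stays where it is left; about 3 N at the pin moves it.
- push_face (a point): Middle of the rear face of the slide's upright push plate (aluminium, 66 mm wide, 8 mm thick, from 21 to 81 mm above the worktop; this point is 55 mm up). The face looks along the stage's -x; push it along +x. At the start it stands at x = -90, y = +60 mm in the stage's frame.
- slide (a joint): How far the slide has moved forward, m. 0: fully back (start), 0.053: fully home against its stop. About 2 N moves it and it stays where it is left. Unless the cam is turned to its low point the roller on the slide's side arm meets the cam before the slide is home.
- nest (a point): Middle of the place for the dish on the slide, at the height of the slide's top (23 mm), between four steel studs 11 mm tall. It moves with the slide; at home it is under the lens.
- dish: Clear petri dish, 59 mm in diameter, 16 mm high, standing loose between the studs on the slide; origin at the centre of its underside. Not to be touched.
- buffer_bottle: White reagent bottle with a green cap, 55 mm in diameter, 121 mm high, loose on the worktop to the left (+y) of the stage; origin at the centre of its underside. Leave it alone.
- tape_roll: Green roll of tape lying flat, 100 mm in diameter, 18 mm high, loose to the right (-y) of the stage; origin at the centre of its underside. Leave it alone.
- timer: White countdown timer lying flat, 72 x 68 x 19 mm, loose near the left rear corner of the stage; origin at the centre of its underside. Leave it alone.

How it is judged:
By the outcome, as a careful person would: the job done as asked, in the order asked, and still so for the second after the job is handed in, with the robot touching nothing.
It also fails if it takes over 48 s, if anything falls off the work surface, if the arm or the gripper's body presses on something with over 40 N, if the wrist force passes 120 N, or if a joint passes its speed limit or range.

## Working session

There is one attempt and no reset: what is moved stays moved. The work goes in short steps, Python scripts to look and compute and a tool call to move; the robot and the scene stay as the last step left them, time stands still between calls to the robot, and variables do not carry over. Pictures are saved under pics/ and viewed, and the job is handed in when it is done.

Besides the shell and the picture viewer there is one more tool, called after "Request:" as name(argument=value, ...), one argument or row to a line, values as JSON. apply_moves: Moves the arm, as the interface text tells. Its arguments: {"type":"object","properties":{"series":{"type":"array","items":{"type":"array","items":{"type":"array","items":{"type":"number"}}}}},"required":["series"]}

```bash
mkdir -p pics; cat > look.py <<'E'
import sys,cv2,json,numpy as np
from rig import ctrl
import pickle
s=ctrl.sense()
for n in sys.argv[2:]:
    c=ctrl.read_camera(n)
    cv2.imwrite(f'pics/{n}_{sys.argv[1]}.png',cv2.cvtColor(c['frame'],cv2.COLOR_RGB2BGR))
    c['state']=s
    pickle.dump(c,open(f'{n}_{sys.argv[1]}.pkl','wb'))
print(s['time'],s['eef_pos'],s['wrist_force'],s['gripper_width'])
E
python3 look.py 0 top side; ls; python3 -c "
from rig import ctrl;s=ctrl.sense();print(s['tcp_rot'])"
```

```text
0.0 [0.17127368 0.5223931  0.2305642 ] [ 0.10622703 -0.34377939 -0.60673358] 0.08593533835543161
look.py
pics
side_0.pkl
top_0.pkl
[[-9.50238687e-01  3.11522534e-01 -3.86042937e-04]
 [ 3.11522773e-01  9.50237979e-01 -1.15990890e-03]
 [ 5.49490004e-06 -1.22245148e-03 -9.99999253e-01]]
```

View pics/top_0.png

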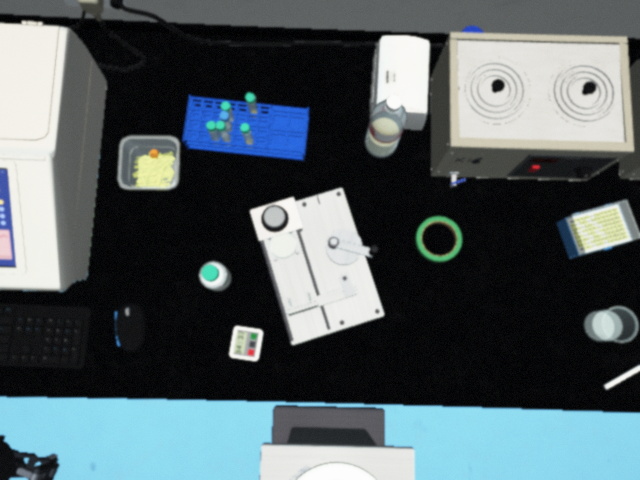

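View pics/side_0.png

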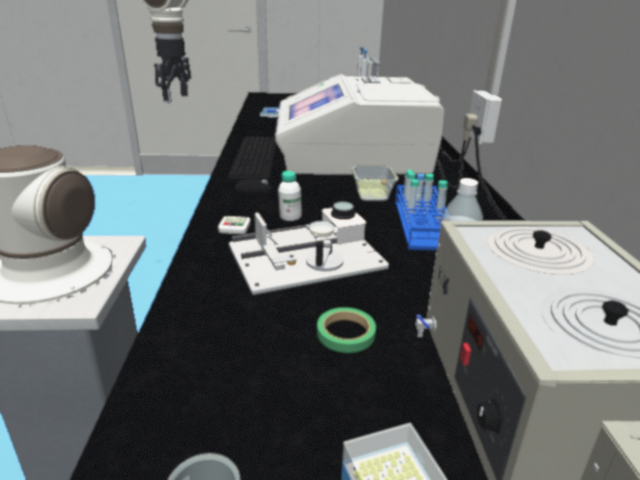

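```bash
python3 -c "
import cv2
a=cv2.imread('pics/top_0.png')[175:365,190:400]
cv2.imwrite('pics/t0z.png',cv2.resize(a,None,fx=3.8,fy=3.15*1,interpolation=cv2.INTER_CUBIC) if 0 else cv2.resize(a,(630,570),interpolation=cv2.INTER_CUBIC))
a=cv2.imread('pics/side_0.png')[160:300,200:400]
cv2.imwrite('pics/s0z.png',cv2.resize(a,(800,560),interpolation=cv2.INTER_CUBIC))
"
```

```text
(no output)
```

View pics/t0z.png

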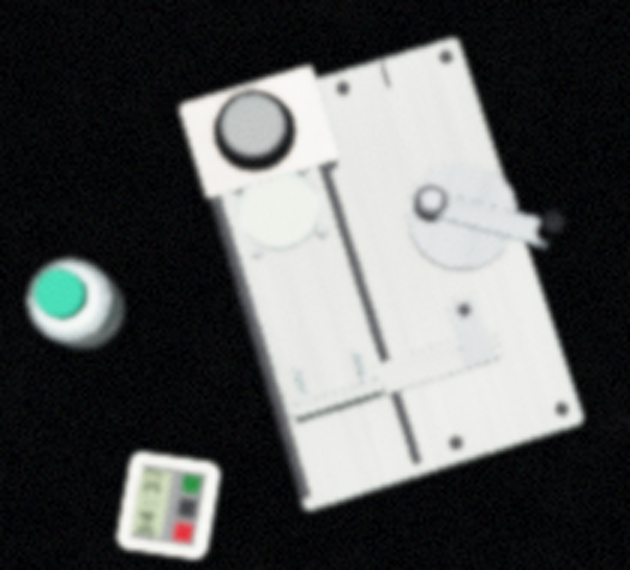

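View pics/s0z.png

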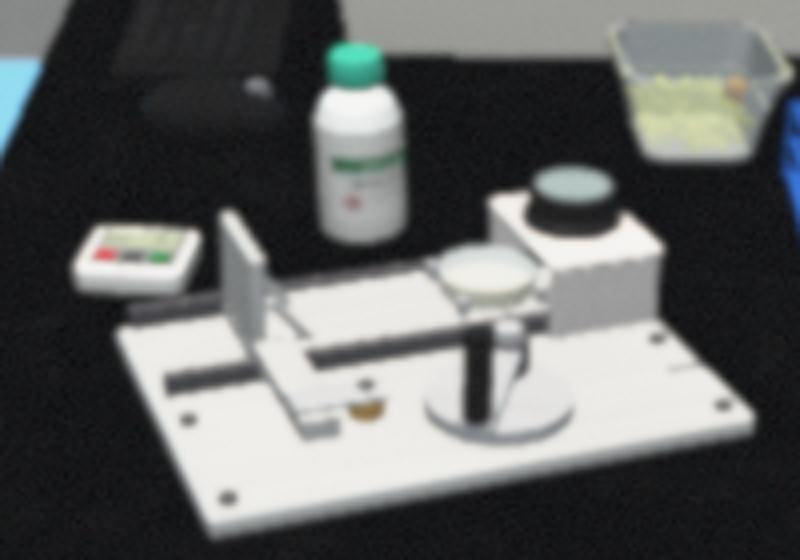

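```bash
cat > geo.py <<'E'
import numpy as np,cv2,pickle
from scipy.optimize import least_squares
def load(n): return pickle.load(open(n+'.pkl','rb'))
def proj(c,P):
    P=np.atleast_2d(P).astype(float)
    K=np.array([[c['fx'],0,c['cx']],[0,c['fy'],c['cy']],[0,0,1.]])
    if 'rvec' in c: rv,tv=np.array(c['rvec'],float),np.array(c['tvec'],float)
    else:
        s=c['state'];T=np.eye(4);T[:3,:3]=s['tcp_rot'];T[:3,3]=s['eef_pos']
        M=np.linalg.inv(T@np.array(c['tool_from_camera']));rv=cv2.Rodrigues(M[:3,:3])[0];tv=M[:3,3]
    return cv2.projectPoints(P,rv,tv,K,np.array([c['k1'],0,0,0,0.]))[0][:,0]
def st2w(p,P):
    P=np.atleast_2d(P).astype(float);c,s=np.cos(p[2]),np.sin(p[2])
    return np.c_[p[0]+c*P[:,0]-s*P[:,1],p[1]+s*P[:,0]+c*P[:,1],P[:,2]]
E
cat > fit.py <<'E'
from geo import *
t,s=load('top_0'),load('side_0')
Z=.012
obsT=[((.15,-.105,Z),(460,38)),((-.15,-.105,Z),(583,421)),((-.15,.105,Z),(308,510)),((.148,.106,.083),(180,103)),((.148,.008,.083),(313,66)),((.078,.008,.083),(335,163)),((.078,.106,.083),(206,197))]
obsS=[((-.15,-.105,Z),(210,528)),((.15,-.105,Z),(753,412)),((-.15,.105,Z),(118,332))]
PT=np.array([o[0] for o in obsT]);UT=np.array([o[1] for o in obsT])/3+[190,175]
PS=np.array([o[0] for o in obsS]);US=np.array([o[1] for o in obsS])/4+[200,160]
f=lambda p:np.r_[(proj(t,st2w(p,PT))-UT).ravel(),(proj(s,st2w(p,PS))-US).ravel()]
r=least_squares(f,[.45,0.05,.3],loss='soft_l1');p=r.x
print(p,np.degrees(p[2]),'\n',f(p).reshape(-1,2).round(2))
np.save('p.npy',p)
# lever
axis=st2w(p,[.03,-.045,.075])
for deg in (80,90,100,110,120,130):
    a=-np.radians(deg);q=st2w(p,[.03+.085*np.cos(a),-.045+.085*np.sin(a),.1])
    q2=q.copy();q2[0,2]=.05
    print(deg,q.round(3),(proj(t,q)-[190,175])*3,(proj(s,q)-[200,160])*4,(proj(s,q2)-[200,160])*4)
print('pushface',st2w(p,[-.09,.06,.055]),'axis',axis,(proj(t,axis)-[190,175])*3)
tt=st2w(p,[[-.09,.093,.081],[-.09,.027,.081]]);print((proj(t,tt)-[190,175])*3)
E
python3 fit.py; python3 -c "
from geo import *
for n in ('top_0','side_0'):
  c=load(n);R=cv2.Rodrigues(np.array(c['rvec']))[0];print(n,-R.T@c['tvec'],c['fx'],c['k1'])"
```

```text
[0.52677483 0.05050668 0.3419936 ] 19.594790129721524 
 [[-1.02 -0.17]
 [ 1.84  0.05]
 [ 0.6   1.11]
 [-1.15 -0.72]
 [-0.79 -2.17]
 [ 1.99 -3.59]
 [-0.03 -0.8 ]
 [-1.68 -1.05]
 [-0.67  0.98]
 [-2.54 -0.26]]
80 [[ 0.612 -0.056  0.1  ]] [[544.19908983 132.57810724]] [[599.57529936 320.33299603]] [[594.42699047 409.37133125]]
90 [[ 0.599 -0.062  0.1  ]] [[552.9041793  151.93651707]] [[573.02457954 326.28542938]] [[568.48034947 415.74845078]]
100 [[ 0.584 -0.066  0.1  ]] [[558.09647802 172.49685544]] [[543.94787384 329.93506345]] [[540.08416876 419.68333418]]
110 [[ 0.57  -0.067  0.1  ]] [[559.59805675 193.64807431]] [[513.40508854 331.11569206]] [[510.2698456  420.99879106]]
120 [[ 0.555 -0.065  0.1  ]] [[557.33944619 214.75358769]] [[482.539864   329.76919096]] [[480.14905814 419.63140276]]
130 [[ 0.54  -0.061  0.1  ]] [[551.36458703 235.1698036 ]] [[452.51420115 325.95076317]] [[450.85084939 415.63709031]]
pushface [[0.42186496 0.07684903 0.055     ]] axis [[0.57012893 0.0181737  0.075     ]] [[434.33553644 195.91907826]]
[[296.92169212 421.14849988]
 [389.5507834  390.90069268]]
top_0 [0.33909209 0.05955694 1.27911936] 584.9547350738984 0.04695940495945624
side_0 [ 0.5071882  -0.88176632  0.5335386 ] 482.3760436205952 0.02746097069398706
```

```bash
sed 's/obsT=\[\(.*\),((.148,.106.*$/obsT=[\1]/' fit.py > fit2.py; grep obsT= fit2.py; python3 fit2.py
```

```text
obsT=[((.15,-.105,Z),(460,38)),((-.15,-.105,Z),(583,421)),((-.15,.105,Z),(308,510))]
[0.52907478 0.05084336 0.33393413] 19.133016436698135 
 [[-0.52 -0.97]
 [ 1.29 -0.48]
 [-0.18 -0.2 ]
 [-1.05 -1.4 ]
 [ 0.3   1.23]
 [-1.25 -0.62]]
80 [[ 0.614 -0.056  0.1  ]] [[544.72744226 130.55615176]] [[602.60418212 320.66472029]] [[597.38247557 409.71808174]]
90 [[ 0.6   -0.062  0.1  ]] [[553.27303259 149.97177321]] [[575.94420115 326.51544216]] [[571.32935558 415.98715618]]
100 [[ 0.586 -0.066  0.1  ]] [[558.29634216 170.56098872]] [[546.79543989 330.0536277 ]] [[542.86309857 419.8036426 ]]
110 [[ 0.571 -0.067  0.1  ]] [[559.62437954 191.71153091]] [[516.22216163 331.11785199]] [[513.01929335 420.99539148]]
120 [[ 0.556 -0.065  0.1  ]] [[557.19287949 212.78644722]] [[485.36990605 329.65519872]] [[482.91143667 419.50447352]]
130 [[ 0.542 -0.061  0.1  ]] [[551.05110524 233.14268922]] [[455.39989057 325.72609099]] [[453.66780412 415.39231678]]
pushface [[0.42438062 0.07803036 0.055     ]] axis [[0.57216689 0.01816202 0.075     ]] [[434.41966084 193.05763843]]
[[295.20220607 416.99157508]
 [388.03900389 387.52155188]]
```

```bash
cat > plan.py <<'E'
# usage: plan.py x y z yaw(deg of tool x) rows_total  -> rounded rows from measured pose
import sys,numpy as np
from scipy.spatial.transform import Rotation as R
from rig import ctrl
def Rt(y):
    y=np.radians(y);x=np.array([np.cos(y),np.sin(y),0]);z=np.array([0,0,-1.]);return np.c_[x,np.cross(z,x),z]
def rows(p0,R0,p1,yaw,n):
    p1=np.array(p1);rv=R.from_matrix(R0.T@Rt(yaw)).as_rotvec();dR=R.from_rotvec(rv/n).as_matrix()
    out=[];Rc=R0
    for i in range(n):
        out.append(np.r_[Rc.T@((p1-p0)/n),rv/n]);Rc=Rc@dR
    return out
if __name__=='__main__':
    a=list(map(float,sys.argv[1:6]));s=ctrl.sense()
    r=rows(np.array(s['eef_pos']),np.array(s['tcp_rot']),a[:3],a[3],int(a[4]))
    print(s['time'],np.round(s['qpos'],1))
    for x in r: print([float(v) for v in x.round(4)])
E
python3 plan.py 0.42 0.0 0.28 167 20; python3 -c "
from rig import ctrl;c=ctrl.read_camera('wrist');print(c['tool_from_camera'],c['fx'])"
```

```text
0.1 [71.8  5.  10.  95.1  0.  90. ]
[-0.02, -0.021, -0.0024, -0.0001, -0.0, -0.0045]
[-0.0199, -0.021, -0.0024, -0.0001, -0.0, -0.0045]
[-0.0198, -0.0211, -0.0024, -0.0001, -0.0, -0.0045]
[-0.0197, -0.0212, -0.0024, -0.0001, -0.0, -0.0045]
[-0.0196, -0.0213, -0.0024, -0.0001, -0.0, -0.0045]
[-0.0195, -0.0214, -0.0024, -0.0001, -0.0, -0.0045]
[-0.0194, -0.0215, -0.0025, -0.0001, -0.0, -0.0045]
[-0.0193, -0.0216, -0.0025, -0.0001, -0.0, -0.0045]
[-0.0192, -0.0217, -0.0025, -0.0001, -0.0, -0.0045]
[-0.0191, -0.0217, -0.0025, -0.0001, -0.0, -0.0045]
[-0.019, -0.0218, -0.0025, -0.0001, -0.0, -0.0045]
[-0.0189, -0.0219, -0.0025, -0.0001, -0.0, -0.0045]
[-0.0188, -0.022, -0.0025, -0.0001, -0.0, -0.0045]
[-0.0187, -0.0221, -0.0025, -0.0001, -0.0, -0.0045]
[-0.0186, -0.0222, -0.0025, -0.0001, -0.0, -0.0045]
[-0.0185, -0.0222, -0.0025, -0.0001, -0.0, -0.0045]
[-0.0184, -0.0223, -0.0025, -0.0001, -0.0, -0.0045]
[-0.0183, -0.0224, -0.0025, -0.0001, -0.0, -0.0045]
[-0.0182, -0.0225, -0.0025, -0.0001, -0.0, -0.0045]
[-0.0181, -0.0226, -0.0025, -0.0001, -0.0, -0.0045]
[[ 1.95579322e-03 -9.60868121e-01 -2.76999331e-01  7.09470809e-02]
 [ 9.99997972e-01  1.74645292e-03  1.00245122e-03  7.92178775e-04]
 [-4.79457131e-04 -2.77000730e-01  9.60869588e-01 -1.41848378e-01]
 [ 0.00000000e+00  0.00000000e+00  0.00000000e+00  1.00000000e+00]] 372.54019157849433
```

Request:
apply_moves(
  series=[
    [[-0.02,-0.021,-0.0024,0,0,-0.0045,0],[-0.02,-0.021,-0.0024,0,0,-0.0045,0],[-0.02,-0.021,-0.0024,0,0,-0.0045,0],[-0.02,-0.021,-0.0024,0,0,-0.0045,0],[-0.02,-0.021,-0.0024,0,0,-0.0045,0]],
  ],
)

```text
time: 0.57
eef_pos: [0.2351, 0.391, 0.2431]
tcp_rot: [[-0.957, 0.289, -0.0], [0.289, 0.957, -0.0], [0.0, -0.0, -1.0]]
wrist_force: [-0.0, -0.1, -0.2]
gripper_width: 0.0252
```

Request:
apply_moves(
  series=[
    [[-0.0195,-0.0215,-0.0024,0,0,-0.0045,0],[-0.0195,-0.0215,-0.0024,0,0,-0.0045,0],[-0.0195,-0.0215,-0.0024,0,0,-0.0045,0],[-0.019,-0.0215,-0.0024,0,0,-0.0045,0],[-0.019,-0.0215,-0.0024,0,0,-0.0045,0]],
  ],
)

```text
time: 0.98
eef_pos: [0.2974, 0.2606, 0.2553]
tcp_rot: [[-0.963, 0.268, 0.0], [0.268, 0.963, -0.0], [-0.0, -0.0, -1.0]]
wrist_force: [0.7, 0.7, -0.0]
gripper_width: 0.0002
```

Request:
apply_moves(
  series=[
    [[-0.019,-0.022,-0.0024,0,0,-0.0045,0],[-0.019,-0.022,-0.0024,0,0,-0.0045,0],[-0.019,-0.022,-0.0024,0,0,-0.0045,0],[-0.0185,-0.022,-0.0024,0,0,-0.0045,0],[-0.0185,-0.022,-0.0024,0,0,-0.0045,0]],
  ],
)

```text
time: 1.4
eef_pos: [0.3596, 0.1299, 0.2674]
tcp_rot: [[-0.969, 0.246, 0.0], [0.246, 0.969, 0.0], [-0.0, 0.0, -1.0]]
wrist_force: [0.7, 0.1, 0.7]
gripper_width: -0.0001
```

Request:
apply_moves(
  series=[
    [[-0.0185,-0.0222,-0.0024,0,0,-0.0045,0],[-0.0185,-0.0222,-0.0024,0,0,-0.0045,0],[-0.0185,-0.0222,-0.0024,0,0,-0.0045,0],[-0.0185,-0.0222,-0.0024,0,0,-0.0045,0],[-0.0185,-0.0222,-0.0024,0,0,-0.0045,0]],
  ],
)

```text
time: 1.82
eef_pos: [0.4231, -0.0, 0.2793]
tcp_rot: [[-0.974, 0.225, 0.0], [0.225, 0.974, 0.0], [-0.0, 0.0, -1.0]]
wrist_force: [0.5, 1.7, 0.5]
gripper_width: 0.0001
```

```bash
python3 look.py 1 wrist; python3 plan.py 0.495 -0.05 0.15 167 10
```

```text
1.8167 [ 4.23073773e-01 -3.67629220e-05  2.79333945e-01] [0.49679346 1.67181323 0.52457451] 5.76074757018809e-05
1.8667 [-3.000e-01 -1.060e+01  5.000e-01  1.011e+02 -1.000e-01  1.270e+01]
[-0.0079, -0.003, 0.0129, -0.0002, 0.0001, -0.0001]
[-0.0079, -0.003, 0.0129, -0.0002, 0.0001, -0.0001]
[-0.0079, -0.003, 0.0129, -0.0002, 0.0001, -0.0001]
[-0.0079, -0.003, 0.0129, -0.0002, 0.0001, -0.0001]
[-0.0079, -0.003, 0.0129, -0.0002, 0.0001, -0.0001]
[-0.0079, -0.003, 0.0129, -0.0002, 0.0001, -0.0001]
[-0.0079, -0.003, 0.0129, -0.0002, 0.0001, -0.0001]
[-0.0079, -0.003, 0.0129, -0.0002, 0.0001, -0.0001]
[-0.0079, -0.003, 0.0129, -0.0002, 0.0001, -0.0001]
[-0.0079, -0.003, 0.0129, -0.0002, 0.0001, -0.0001]
```

View pics/wrist_1.png

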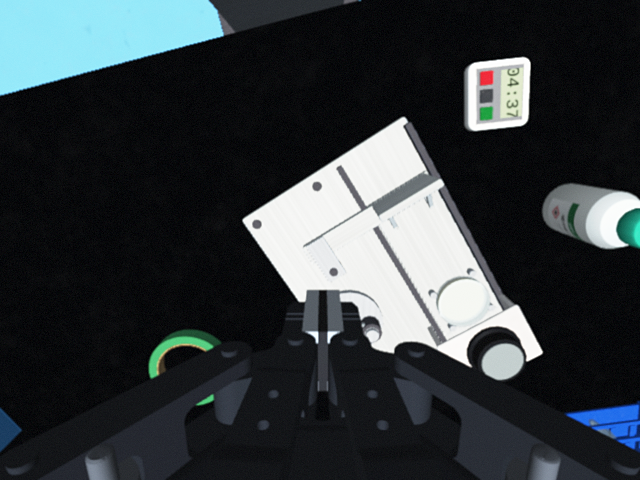

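```bash
python3 - <<'E'
import cv2
a=cv2.imread('pics/wrist_1.png')[110:390,230:550]
cv2.imwrite('pics/w1z.png',cv2.resize(a,None,fx=2.1,fy=2.1,interpolation=cv2.INTER_CUBIC))
from geo import *
w=load('wrist_1')
for p in ([.52677,.05051,.342],[.52907,.05084,.33393]):
    q=st2w(p,[[-.15,-.105,.012],[-.15,.105,.012],[.03,-.045,.075],[-.09,.093,.081],[-.09,.027,.081],[.078,.106,.083],[.148,.106,.083]])
    print(((proj(w,q)-[230,110])*2.1).round(0).tolist())
E
```

```text
[[11.0, 230.0], [354.0, 7.0], [293.0, 491.0], [429.0, 138.0], [297.0, 219.0], [619.0, 424.0], [676.0, 532.0]]
[[14.0, 231.0], [358.0, 12.0], [294.0, 495.0], [433.0, 144.0], [301.0, 223.0], [619.0, 430.0], [675.0, 538.0]]
```

View pics/w1z.png

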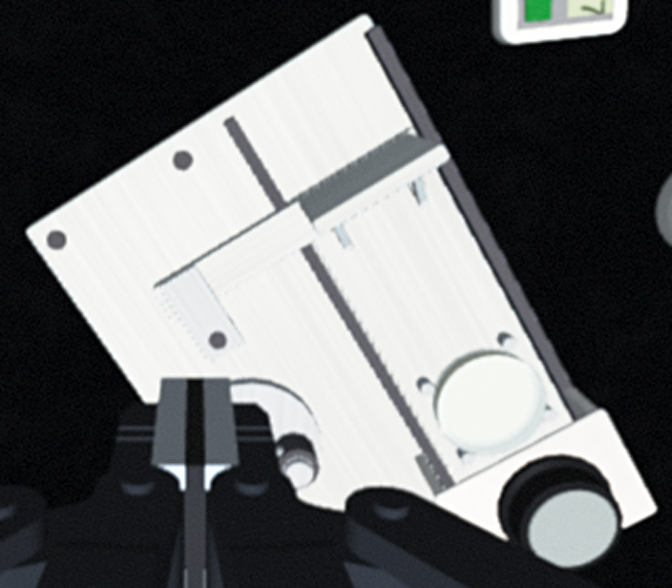

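```bash
python3 look.py 2 wrist;  python3 - <<'E'
import cv2
a=cv2.imread('pics/wrist_2.png')[110:390,230:550]
cv2.imwrite('pics/w2z.png',cv2.resize(a,None,fx=2.1,fy=2.1,interpolation=cv2.INTER_CUBIC))
from geo import *
w=load('wrist_2')
for p in ([.52677,.05051,.342],[.52907,.05084,.33393]):
    q=st2w(p,[[-.15,-.105,.012],[-.15,.105,.012],[.03,-.045,.075],[-.09,.093,.081],[-.09,.027,.081],[.078,.106,.083],[.148,.106,.083]])
    print(((proj(w,q)-[230,110])*2.1).round(0).tolist())
E
```

```text
1.8667 [ 0.4248255  -0.0030473   0.27904895] [-1.95821021 -1.38735099 -1.5922574 ] -0.00018667545077600948
[[16.0, 225.0], [360.0, 1.0], [299.0, 487.0], [437.0, 132.0], [304.0, 213.0], [627.0, 419.0], [684.0, 528.0]]
[[19.0, 227.0], [365.0, 6.0], [300.0, 490.0], [441.0, 137.0], [307.0, 217.0], [627.0, 426.0], [683.0, 534.0]]
```

View pics/w2z.png

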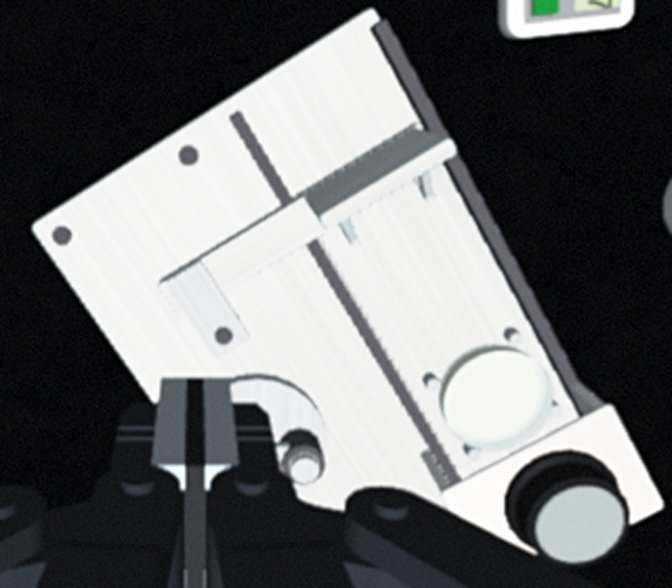

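```bash
cat > fit3.py <<'E'
from geo import *
C={'t':(load('top_0'),3,(190,175)),'s':(load('side_0'),4,(200,160)),'w':(load('wrist_2'),2.1,(230,110))}
Z=.012
obs=[('t',(.15,-.105,Z),(460,38)),('t',(-.15,-.105,Z),(583,421)),('t',(-.15,.105,Z),(308,510)),
('t',(.148,.106,.083),(180,103)),('t',(.148,.008,.083),(313,66)),
('s',(-.15,-.105,Z),(210,528)),('s',(.15,-.105,Z),(753,412)),('s',(-.15,.105,Z),(118,332)),
('w',(-.15,-.105,Z),(33,226)),('w',(-.15,.105,Z),(374,9)),('w',(-.09,.093,.081),(447,138)),('w',(-.09,.027,.081),(318,217)),('w',(.078,.106,.083),(612,404)),('w',(.148,.106,.083),(664,508))]
def f(p,use='tsw'):
    return np.concatenate([(proj(C[k][0],st2w(p,P))[0]-(np.array(u)/C[k][1]+C[k][2]))*(1/C[k][0]['fx']*{'t':1.26,'s':1.0,'w':.4}[k])*1000 for k,P,u in obs if k in use])
for u in ('t','s','w','ts','tsw'):
    r=least_squares(f,[.53,.05,.33],loss='soft_l1',args=(u,));print(u,r.x.round(4),np.degrees(r.x[2]).round(2))
    print(f(r.x,u).reshape(-1,2).round(1).tolist())
E
python3 fit3.py
```

```text
t [0.5267 0.0501 0.3331] 19.08
[[-0.3, 0.1], [3.4, 1.5], [0.1, 2.0], [-1.0, -2.8], [-0.0, -5.1]]
s [0.5289 0.0509 0.3515] 20.14
[[0.3, -1.9], [0.7, 1.0], [-3.9, 0.0]]
w [0.5296 0.0533 0.3279] 18.79
[[-4.4, -0.6], [-1.0, -1.5], [0.6, -0.1], [-1.9, 0.0], [10.2, 11.8], [11.6, 14.0]]
ts [0.528  0.05   0.3351] 19.2
[[-0.5, -1.2], [3.8, -0.1], [0.7, 0.7], [-1.0, -3.8], [-0.1, -6.3], [-3.2, -2.3], [-0.2, 2.9], [-3.7, -0.8]]
tsw [0.5287 0.051  0.3295] 18.88
[[-0.5, -1.5], [2.1, -0.0], [-1.3, -0.3], [-1.4, -5.3], [-0.4, -7.2], [-3.2, -3.3], [0.1, 2.9], [-2.6, -1.7], [-6.9, -0.7], [-3.8, -1.9], [-2.5, -0.6], [-4.9, -0.3], [7.7, 11.2], [9.3, 13.4]]
```

```bash
sed -i "s/^obs=/obs0=/; s/^def f/obs=[o for o in obs0 if o[1][2]!=.083]\ndef f/" fit3.py; python3 fit3.py
```

```text
t [0.5282 0.0507 0.3296] 18.88
[[-0.2, -1.1], [2.5, 0.5], [-1.0, 0.2]]
s [0.5289 0.0509 0.3515] 20.14
[[0.3, -1.9], [0.7, 1.0], [-3.9, 0.0]]
w [0.5303 0.055  0.3321] 19.03
[[-2.9, 0.3], [0.1, -1.2], [2.2, 0.1], [-0.2, 0.5]]
ts [0.5288 0.0505 0.3331] 19.08
[[-0.7, -1.8], [3.0, -0.6], [-0.2, -0.2], [-2.6, -2.8], [0.4, 2.8], [-2.8, -1.2]]
tsw [0.5297 0.053  0.3278] 18.78
[[-2.1, -2.5], [-0.0, -0.9], [-3.6, -1.5], [-2.2, -4.6], [0.8, 2.0], [-1.3, -2.7], [-4.7, -0.4], [-1.3, -1.2], [0.3, 0.2], [-2.2, 0.3]]
```

```bash
python3 plan.py 0.505 -0.052 0.06 167 15|head -3
```

```text
1.9167 [-1.000e-01 -1.070e+01  4.000e-01  1.011e+02 -0.000e+00  1.300e+01]
[-0.006, -0.002, 0.0146, -0.0001, -0.0, -0.0002]
[-0.006, -0.002, 0.0146, -0.0001, -0.0, -0.0002]
```

Request:
apply_moves(
  series=[
    [[-0.006,-0.002,0.0146,0,0,0,0],[-0.006,-0.002,0.0146,0,0,0,0],[-0.006,-0.002,0.0146,0,0,0,0],[-0.006,-0.002,0.0146,0,0,0,0],[-0.006,-0.002,0.0146,0,0,0,0]],
  ],
)

```text
time: 2.33
eef_pos: [0.4497, -0.0147, 0.2054]
tcp_rot: [[-0.974, 0.225, -0.0], [0.225, 0.974, 0.0], [0.0, 0.0, -1.0]]
wrist_force: [0.4, -0.3, -0.0]
gripper_width: -0.0002
```

Request:
apply_moves(
  series=[
    [[-0.006,-0.002,0.0146,0,0,0,0],[-0.006,-0.002,0.0146,0,0,0,0],[-0.006,-0.002,0.0146,0,0,0,0],[-0.006,-0.002,0.0146,0,0,0,0],[-0.006,-0.002,0.0146,0,0,0,0]],
  ],
)

```text
time: 2.75
eef_pos: [0.4767, -0.0311, 0.1324]
tcp_rot: [[-0.974, 0.224, -0.0], [0.224, 0.974, 0.0], [0.0, 0.0, -1.0]]
wrist_force: [0.4, -0.2, 0.2]
gripper_width: -0.0002
```

```bash
python3 look.py 3 wrist side; python3 plan.py 0.505 -0.052 0.06 167 5|head -3
```

```text
2.75 [ 0.47667472 -0.03107802  0.13244171] [ 0.42384456 -0.19468827  0.21549937] -0.00024825301786763964
2.85 [ -3.8  -5.6 -11.6  84.3   0.    9.2]
[-0.0067, -0.0027, 0.0141, -0.0001, -0.0008, 0.0]
[-0.0067, -0.0027, 0.0141, -0.0001, -0.0008, 0.0]
```

View pics/wrist_3.png

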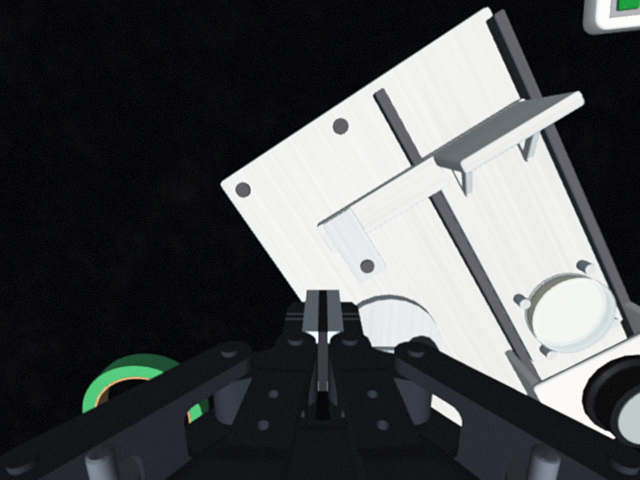

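View pics/side_3.png

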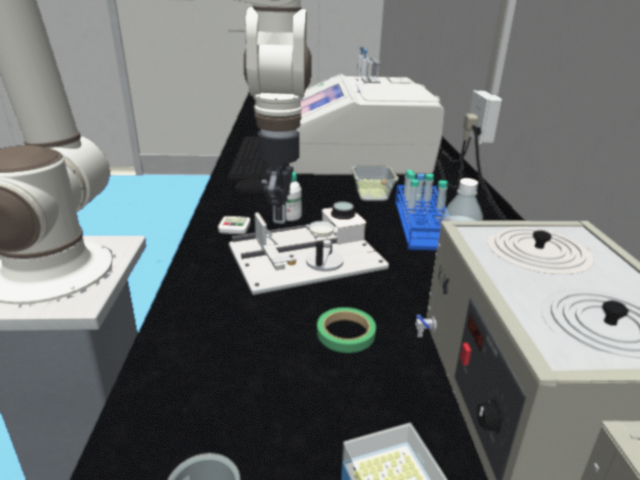

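Request:
apply_moves(
  series=[
    [[-0.0067,-0.0027,0.0141,0,0,0,0],[-0.0067,-0.0027,0.0141,0,0,0,0],[-0.0067,-0.0027,0.0141,0,0,0,0],[-0.0067,-0.0027,0.0141,0,0,0,0],[-0.0067,-0.0027,0.0141,0,0,0,0]],
  ],
)

```text
time: 3.27
eef_pos: [0.5066, -0.0518, 0.0633]
tcp_rot: [[-0.974, 0.225, 0.001], [0.225, 0.974, 0.0], [-0.001, 0.0, -1.0]]
wrist_force: [0.8, -0.1, -0.5]
gripper_width: 0.0
```

```bash
python3 look.py 4 side; python3 -c "
import cv2
a=cv2.imread('pics/side_4.png')[160:300,220:400]
cv2.imwrite('pics/s4z.png',cv2.resize(a,None,fx=4,fy=4,interpolation=cv2.INTER_CUBIC))"
```

```text
3.2667 [ 0.50664051 -0.05181785  0.06325774] [ 0.81705608 -0.07327041 -0.49879785] 3.962683060303283e-05
```

View pics/s4z.png

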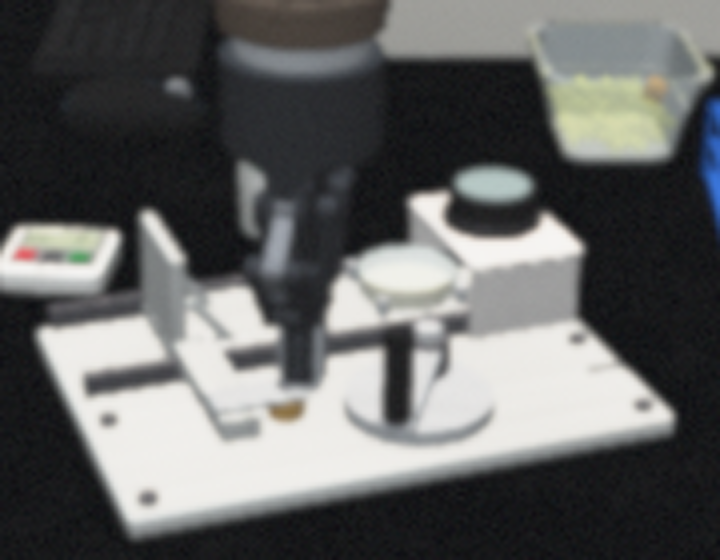

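Request:
apply_moves(
  series=[
    [[-0.005,0,0.001,0,0,0,0],[-0.005,0,0.001,0,0,0,0],[-0.005,0,0.001,0,0,0,0],[-0.005,0,0,0,0,0,0],[-0.004,0,0,0,0,0,0]],
  ],
)

```text
time: 3.73
eef_pos: [0.5306, -0.0576, 0.0606]
tcp_rot: [[-0.974, 0.225, 0.001], [0.225, 0.974, -0.0], [-0.001, 0.0, -1.0]]
wrist_force: [-0.5, 0.4, 0.1]
gripper_width: -0.0
```

Request:
apply_moves(
  series=[
    [[-0.002,0,0,0,0,0,0],[-0.002,0,0,0,0,0,0],[-0.001,0,0,0,0,0,0],[-0.001,0,0,0,0,0,0],[0,0,0,0,0,0,0]],
  ],
)

```text
time: 4.15
eef_pos: [0.5355, -0.059, 0.0599]
tcp_rot: [[-0.974, 0.225, -0.0], [0.225, 0.974, 0.0], [0.0, -0.0, -1.0]]
wrist_force: [-2.4, -0.6, 2.0]
gripper_width: -0.0002
```

Request:
apply_moves(
  series=[
    [[-0.0037,-0.0007,0,0,0,-0.0436,0],[-0.0037,-0.0007,0,0,0,-0.0436,0],[-0.0037,-0.0007,0,0,0,-0.0436,0],[-0.0037,-0.0007,0,0,0,-0.0436,0],[-0.0037,-0.0007,0,0,0,-0.0436,0]],
  ],
)

```text
time: 4.57
eef_pos: [0.5532, -0.0651, 0.0599]
tcp_rot: [[-1.0, 0.007, -0.0], [0.007, 1.0, -0.0], [0.0, -0.0, -1.0]]
wrist_force: [-3.6, -0.2, 2.2]
gripper_width: 0.0003
```

```bash
python3 look.py 5 side; python3 -c "
import cv2
a=cv2.imread('pics/side_5.png')[160:300,220:400]
cv2.imwrite('pics/s5z.png',cv2.resize(a,None,fx=4,fy=4,interpolation=cv2.INTER_CUBIC))"
```

```text
4.5667 [ 0.55317352 -0.06514892  0.05988321] [-3.63260818 -0.17601819  2.21849759] 0.0003313195698209491
```

View pics/s5z.png

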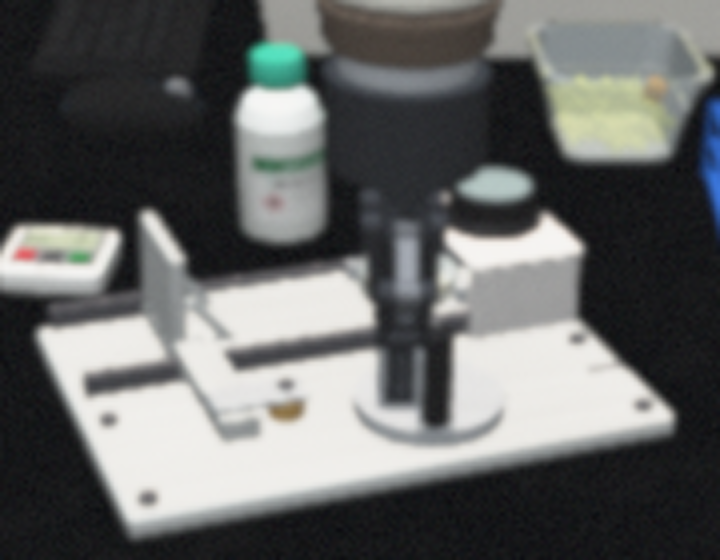

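Request:
apply_moves(
  series=[
    [[-0.0037,-0.0007,0,0,0,-0.0436,0],[-0.0037,-0.0007,0,0,0,-0.0436,0],[-0.0037,-0.0007,0,0,0,-0.0436,0],[-0.0037,-0.0007,0,0,0,-0.0436,0],[-0.0037,-0.0007,0,0,0,-0.0436,0]],
  ],
)

```text
time: 5.03
eef_pos: [0.5718, -0.0674, 0.0598]
tcp_rot: [[-0.978, -0.208, -0.0], [-0.208, 0.978, -0.001], [0.001, -0.001, -1.0]]
wrist_force: [-3.6, -2.8, 2.3]
gripper_width: 0.0001
```

Request:
apply_moves(
  series=[
    [[-0.0037,-0.0007,0,0,0,-0.0436,0],[-0.0037,-0.0007,0,0,0,-0.0436,0],[-0.0037,-0.0007,0,0,0,-0.0436,0],[-0.0037,-0.0007,0,0,0,-0.0436,0],[-0.0037,-0.0007,0,0,0,-0.0436,0]],
  ],
)

```text
time: 5.45
eef_pos: [0.5906, -0.0655, 0.0598]
tcp_rot: [[-0.91, -0.415, -0.0], [-0.415, 0.91, -0.001], [0.001, -0.001, -1.0]]
wrist_force: [-1.7, -3.8, 2.1]
gripper_width: -0.0003
```

```bash
python3 look.py 6 side; python3 -c "
import cv2
a=cv2.imread('pics/side_6.png')[160:300,220:400]
cv2.imwrite('pics/s6z.png',cv2.resize(a,None,fx=4,fy=4,interpolation=cv2.INTER_CUBIC))"
```

```text
5.45 [ 0.59059584 -0.0655287   0.0597618 ] [-1.68226895 -3.80425955  2.06308723] -0.0002661200529529202
```

View pics/s6z.png

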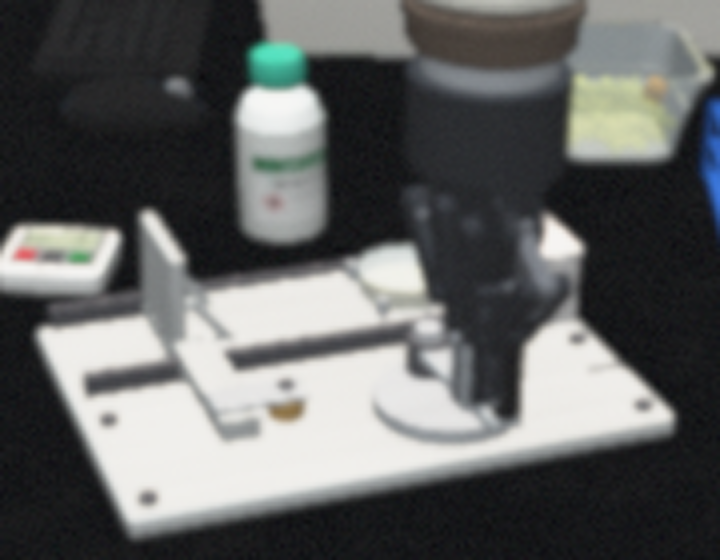

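Request:
apply_moves(
  series=[
    [[-0.0037,-0.0012,0,0,0,-0.0436,0],[-0.0037,-0.0012,0,0,0,-0.0436,0],[-0.0037,-0.0012,0,0,0,-0.0436,0],[-0.0037,-0.0012,0,0,0,-0.0436,0],[-0.0037,-0.0012,0,0,0,-0.0436,0]],
  ],
)

```text
time: 5.92
eef_pos: [0.6092, -0.061, 0.0594]
tcp_rot: [[-0.799, -0.601, -0.001], [-0.601, 0.799, 0.0], [0.001, 0.001, -1.0]]
wrist_force: [-3.8, -0.0, 0.9]
gripper_width: 0.0001
```

Request:
apply_moves(
  series=[
    [[-0.0037,-0.0008,0,0,0,-0.0436,0],[-0.0037,-0.0008,0,0,0,-0.0436,0],[-0.0037,-0.0008,0,0,0,-0.0436,0],[-0.0037,-0.0008,0,0,0,-0.0436,0],[-0.0037,-0.0008,0,0,0,-0.0436,0]],
  ],
)

```text
time: 6.33
eef_pos: [0.6258, -0.052, 0.0594]
tcp_rot: [[-0.65, -0.76, -0.001], [-0.76, 0.65, -0.001], [0.001, 0.0, -1.0]]
wrist_force: [-1.8, -3.7, -0.4]
gripper_width: 0.0003
```

```bash
python3 look.py 7 side top; python3 -c "
import cv2,numpy as np
a=cv2.imread('pics/side_7.png')[160:300,220:400]
b=cv2.imread('pics/top_7.png')[160:300,220:400]
cv2.imwrite('pics/s7z.png',cv2.resize(np.vstack([a,b]),None,fx=2.1*1,fy=2.1,interpolation=cv2.INTER_CUBIC))"
cat > rel.py <<'E'
import numpy as np
from rig import ctrl
s=ctrl.sense();p=np.array(s['eef_pos'])[:2];R=np.array(s['tcp_rot']);ax=np.array([.5726,.0193])
et=-R[:2,0];er=-R[:2,1];r=p-ax;f=np.array(s['wrist_force'])[:2]
print('yaw',np.degrees(np.arctan2(R[1,0],R[0,0])),'er',r@er,'et',r@et,'Fer',f@er,'Fet',f@et,'lever a if pin touching',19.1-np.degrees(np.arctan2(*(r+et*.0187)[::-1])), s['qpos'].round(1) if hasattr(s['qpos'],'round') else s['qpos'])
E
python3 rel.py
```

```text
6.3333 [ 0.62582294 -0.05200151  0.05938257] [-1.75557206 -3.66009245 -0.38633479] 0.00032045023142731916
yaw -130.5797882507459 er 0.08672034019119698 et -0.019037862796590137 Fer 0.05365208710513052 Fet -0.6877615431271539 lever a if pin touching 59.9030129856984 [ -4.7  15.7   3.4  77.7  -0.  -54.1]
```

View pics/s7z.png

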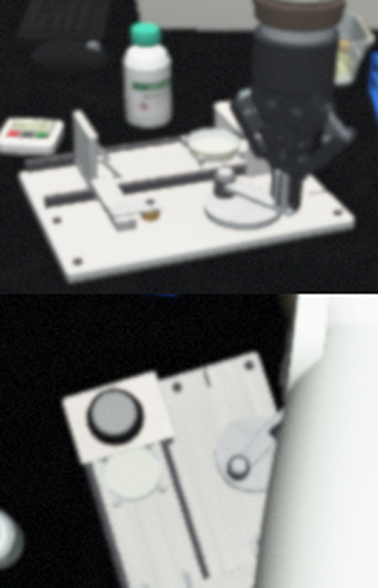

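Request:
apply_moves(
  series=[
    [[-0.0037,-0.0008,0,0,0,-0.0436,0],[-0.0037,-0.0008,0,0,0,-0.0436,0],[-0.0037,-0.0008,0,0,0,-0.0436,0],[-0.0037,-0.0008,0,0,0,-0.0436,0],[-0.0037,-0.0008,0,0,0,-0.0436,0]],
  ],
)

```text
time: 6.85
eef_pos: [0.6398, -0.0393, 0.0596]
tcp_rot: [[-0.471, -0.882, -0.001], [-0.882, 0.471, -0.0], [0.001, 0.0, -1.0]]
wrist_force: [-2.1, -3.2, 0.1]
gripper_width: -0.0003
```

Request:
apply_moves(
  series=[
    [[-0.0037,-0.0008,0,0,0,-0.0436,0],[-0.0037,-0.0008,0,0,0,-0.0436,0],[-0.0037,-0.0008,0,0,0,-0.0436,0],[-0.0037,-0.0008,0,0,0,-0.0436,0],[-0.0037,-0.0008,0,0,0,-0.0436,0]],
  ],
)

```text
time: 7.27
eef_pos: [0.651, -0.024, 0.0597]
tcp_rot: [[-0.27, -0.963, 0.0], [-0.963, 0.27, -0.001], [0.001, -0.0, -1.0]]
wrist_force: [-0.4, -3.3, -0.1]
gripper_width: 0.0002
```

```bash
python3 look.py 8 side top wrist; python3 -c "
import cv2,numpy as np
a=cv2.imread('pics/side_8.png')[160:300,220:400]
b=cv2.imread('pics/top_8.png')[160:300,220:400]
cv2.imwrite('pics/s8z.png',cv2.resize(np.vstack([a,b]),None,fx=2.1*1,fy=2.1,interpolation=cv2.INTER_CUBIC))"
python3 rel.py
```

```text
7.2667 [ 0.65095895 -0.02397019  0.05972006] [-0.38571536 -3.2864232  -0.12526988] 0.00015937691264878744
yaw -105.72289400914127 er 0.08698841271952162 et -0.02000894608909801 Fer 0.2218399147798635 Fet -0.409960356050908 lever a if pin touching 35.68497942374071 [ -2.1  18.9   7.3  78.5   0.  -76.4]
```

View pics/s8z.png

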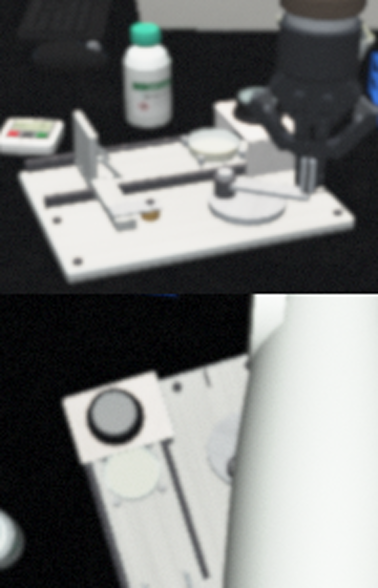

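View pics/wrist_8.png

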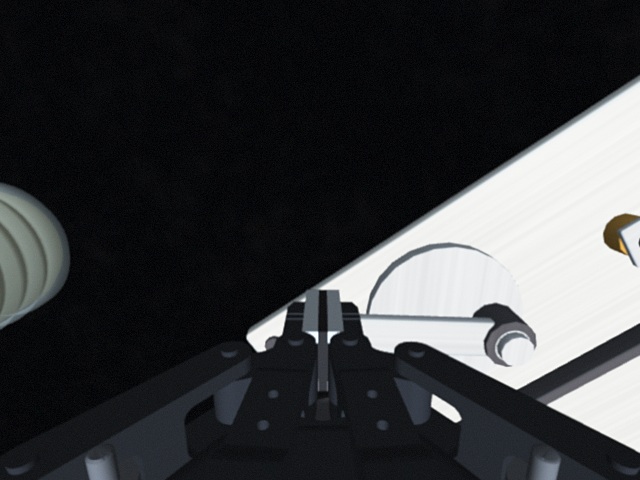

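Request:
apply_moves(
  series=[
    [[-0.0037,-0.0008,0,0,0,-0.0436,0],[-0.0037,-0.0008,0,0,0,-0.0436,0],[-0.0037,-0.0008,0,0,0,-0.0436,0],[-0.0037,-0.0008,0,0,0,-0.0436,0],[-0.0037,-0.0008,0,0,0,-0.0436,0]],
  ],
)

```text
time: 7.83
eef_pos: [0.6585, -0.0067, 0.0598]
tcp_rot: [[-0.055, -0.998, 0.001], [-0.998, 0.055, -0.001], [0.001, -0.001, -1.0]]
wrist_force: [1.2, -3.8, -2.0]
gripper_width: -0.0005
```

Request:
apply_moves(
  series=[
    [[-0.0037,-0.0008,0,0,0,-0.0436,0],[-0.0037,-0.0008,0,0,0,-0.0436,0],[-0.0037,-0.0008,0,0,0,-0.0436,0],[-0.003,-0.0006,0,0,0,-0.035,0],[-0.001,-0.0002,0,0,0,-0.012,0]],
  ],
)

```text
time: 8.25
eef_pos: [0.6617, 0.0088, 0.0599]
tcp_rot: [[0.123, -0.992, 0.001], [-0.992, -0.123, -0.0], [0.0, -0.001, -1.0]]
wrist_force: [2.2, -3.5, -0.5]
gripper_width: 0.0003
```

```bash
python3 look.py 9 wrist; python3 rel.py
```

```text
8.25 [0.661736   0.00880831 0.0599346 ] [ 2.22592953 -3.52957958 -0.5392065 ] 0.0002648048100792725
yaw -82.94114559767284 er 0.08709750248605783 et -0.021255513916646235 Fer 1.6952736454798345 Fet -1.90210972863682 lever a if pin touching 13.721770305085943 [  0.8  20.2   9.1  78.8  -0.  -96.3]
```

View pics/wrist_9.png

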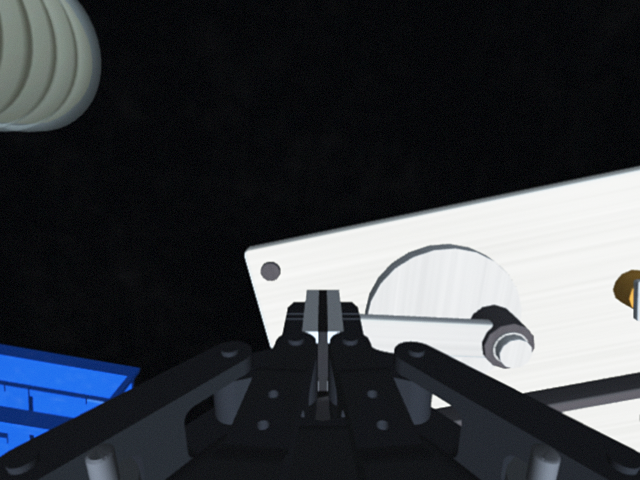

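```bash
cat >> geo.py <<'E'
def back(c,uv,z):
    uv=np.array(uv,float);s=c['state']
    K=np.array([[c['fx'],0,c['cx']],[0,c['fy'],c['cy']],[0,0,1.]])
    n=cv2.undistortPointsIter(uv.reshape(-1,1,2),K,np.array([c['k1'],0,0,0,0.]),None,None,(3,60,1e-10))[:,0]
    if 'rvec' in c: Rr=cv2.Rodrigues(np.array(c['rvec'],float))[0].T;o=-Rr@np.array(c['tvec'],float)
    else:
        T=np.eye(4);T[:3,:3]=s['tcp_rot'];T[:3,3]=s['eef_pos'];M=T@np.array(c['tool_from_camera']);Rr,o=M[:3,:3],M[:3,3]
    d=np.c_[n,np.ones(len(n))]@Rr.T
    return o+d*((z-o[2])/d[:,2])[:,None]
def ang(c,a,b,z):
    q=back(c,[a,b],z);v=q[1]-q[0];return np.degrees(np.arctan2(v[1],v[0]))
E
cat > lev.py <<'E'
import sys,cv2
n=sys.argv[1]
a=cv2.imread(f'pics/wrist_{n}.png')[150:430,240:640]
cv2.imwrite(f'pics/wl{n}.png',cv2.resize(a,None,fx=2,fy=2,interpolation=cv2.INTER_CUBIC))
E
python3 lev.py 9
python3 - <<'E'
from geo import *
w=load('wrist_9')
print('edge',ang(w,(639,168),(252,247),.012),'lever',ang(w,(488,322),(366,316),.048))
print(back(w,[(488,322),(366,316)],.048),back(w,[(248,248)],.012))
E
```

```text
edge 19.09237146552878 lever 4.040456567375249
[[0.58450916 0.0119672  0.048     ]
 [0.64051119 0.01592298 0.048     ]] [[0.70226026 0.002083   0.012     ]]
```

View pics/wl9.png

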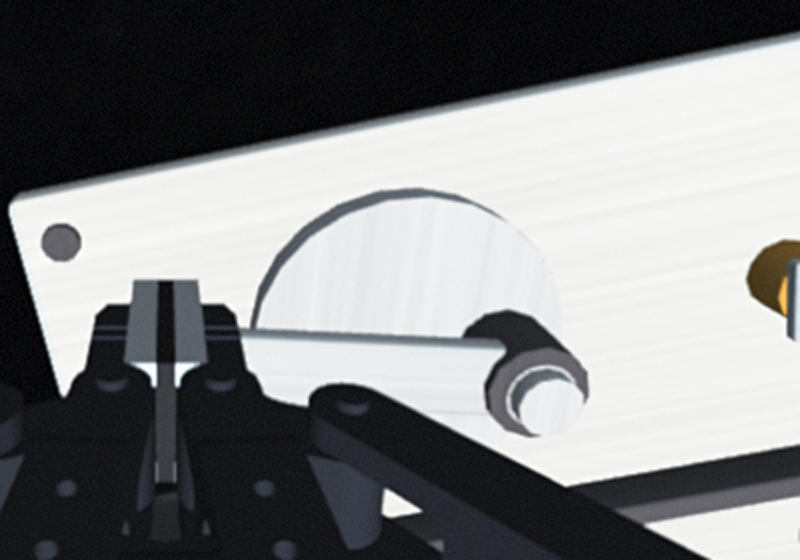

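Request:
apply_moves(
  series=[
    [[-0.0033,-0.0008,0,0,0,-0.0384,0],[-0.0033,-0.0008,0,0,0,-0.0384,0],[-0.0033,-0.0008,0,0,0,-0.0384,0],[-0.0033,-0.0008,0,0,0,-0.0384,0],[-0.0033,-0.0008,0,0,0,-0.0384,0]],
  ],
)

```text
time: 8.72
eef_pos: [0.6624, 0.0256, 0.06]
tcp_rot: [[0.31, -0.951, 0.001], [-0.951, -0.31, -0.0], [0.001, -0.001, -1.0]]
wrist_force: [3.9, -2.5, -0.9]
gripper_width: -0.0002
```

```bash
python3 look.py 10 side >/dev/null; python3 look.py 10 wrist; python3 rel.py; python3 lev.py 10
```

```text
8.7667 [0.66226147 0.02620467 0.05998486] [ 3.29035777 -1.49600282 -0.1767666 ] 0.00020686510403361726
yaw -71.95870703987678 er 0.0871968665081792 et -0.021249982289239588 Fer 0.6637483527666583 Fet -0.372889865872882 lever a if pin touching 2.7337854057140873 [   2.3   20.4    9.3   78.9    0.  -105.8]
```

View pics/wl10.png

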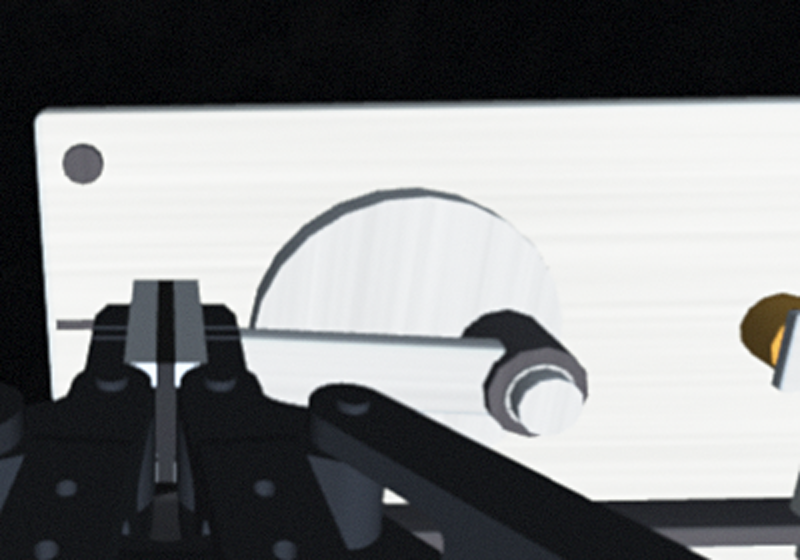

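```bash
python3 - <<'E'
from geo import *
w=load('wrist_10');z=lambda *u:(u[0]/2+240,u[1]/2+150)
print('edge',ang(w,z(799,100),z(42,112),.012),'rail',ang(w,z(800,498),z(600,500),.026))
print('lever',ang(w,z(500,341),z(250,332),.048),ang(w,z(500,348),z(250,336),.04))
E
```

```text
edge 19.304003324133348 rail 18.729712698816236
lever 16.043907741356975 15.282657416863163
```

Request:
apply_moves(
  series=[
    [[-0.0023,-0.0005,0,0,0,-0.026,0],[-0.0023,-0.0005,0,0,0,-0.026,0],[0,0,0,0,0,0,0],[0,0,0,0,0,0,0],[0,0,0,0,0,0,0]],
  ],
)

```text
time: 9.23
eef_pos: [0.6613, 0.0307, 0.0599]
tcp_rot: [[0.359, -0.933, -0.0], [-0.933, -0.359, 0.0], [-0.0, 0.0, -1.0]]
wrist_force: [0.8, -1.3, 0.5]
gripper_width: 0.0002
```

```bash
python3 look.py 11 wrist; python3 rel.py; python3 lev.py 11
```

```text
9.2333 [0.66128369 0.03069161 0.05987035] [ 0.7864041  -1.32652977  0.45306159] 0.00024749751585354424
yaw -68.93177340132745 er 0.08682164844412964 et -0.021249239151007997 Fer 0.09988293968030999 Fet -1.0438600916269831 lever a if pin touching -0.2864016971984569 [   2.7   20.3    9.2   78.9    0.  -108.4]
```

View pics/wl11.png

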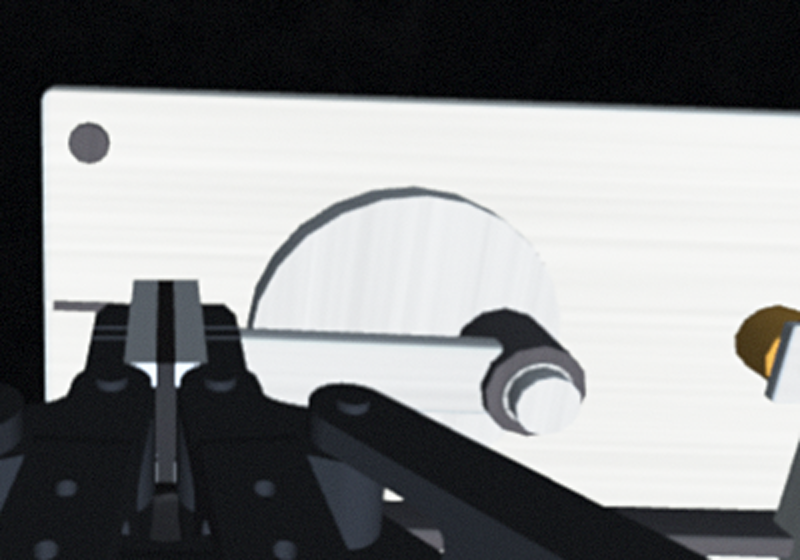

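```bash
python3 - <<'E'
from geo import *
w=load('wrist_11');z=lambda *u:(u[0]/2+240,u[1]/2+150)
print('edge',ang(w,z(799,112),z(50,90),.012),'rail',ang(w,z(780,517),z(610,507),.026))
print('lever',ang(w,z(498,340.5),z(245,331),.048))
E
```

```text
edge 19.526735394818807 rail 16.902521692616034
lever 18.75367860262359
```

Request:
apply_moves(
  series=[
    [[0.006,0,0,0,0,0,0],[0.01,0,0,0,0,0,0],[0.02,0,0,0,0,0,0],[0.02,0,-0.01,0,0,0,0],[0.01,0,-0.02,0,0,0,0]],
  ],
)

```text
time: 9.7
eef_pos: [0.6842, -0.0334, 0.087]
tcp_rot: [[0.359, -0.933, -0.005], [-0.933, -0.359, -0.0], [-0.002, 0.005, -1.0]]
wrist_force: [0.7, 0.4, 0.1]
gripper_width: -0.0001
```

```bash
python3 look.py 12 wrist side;python3 look.py 12 wrist ; python3 rel.py
```

```text
9.7 [ 0.68423245 -0.03341055  0.08697624] [0.70374272 0.35507302 0.07729373] -0.0001224734120689611
9.8 [ 0.68674833 -0.03345425  0.09253813] [-0.58516696 -0.26725784  0.23100018] 6.496235902697578e-05
yaw -69.00445609524489 er 0.08744534506779646 et -0.08896068026694602 Fer 0.66522546649127 Fet -0.7977386869849091 lever a if pin touching 36.8855837618709 [  -2.7   23.4   16.6   83.1    0.  -113.7]
```

View pics/wrist_12.png

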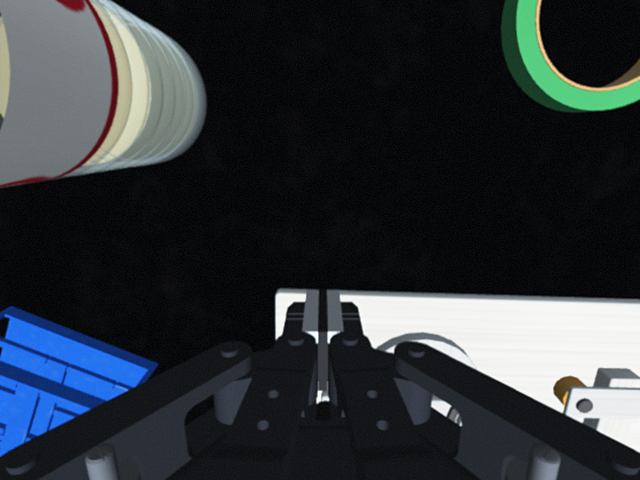

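```bash
python3 - <<'E'
from geo import *
c=load('top_0');print('timer',back(c,[(246,343),(230,356),(233,327)],.019),'bottle',back(c,[(211,272)],.121))
E
python3 - <<'E'
import sys;sys.path.insert(0,'.')
import numpy as np
from plan import *
s=ctrl.sense();p=np.array(s['eef_pos']);
r=rows(p,np.array(s['tcp_rot']),p+[-.05,0.015,.12],-75,5)
for x in r: print([float(v) for v in x.round(4)])
print()
r=rows(p+[-.05,0.015,.12],Rt(-75),[.38,.064,.21],-161,15)
for x in r: print([float(v) for v in x.round(4)])
E
```

```text
timer [[0.35420727 0.19887762 0.019     ]
 [0.32655151 0.23093326 0.019     ]
 [0.38694524 0.22808493 0.019     ]] bottle [[0.48985283 0.26379515 0.121     ]]
[-0.0064, 0.0082, -0.024, -0.0004, -0.0001, 0.0209]
[-0.0062, 0.0084, -0.024, -0.0004, -0.0001, 0.0209]
[-0.006, 0.0085, -0.024, -0.0004, -0.0001, 0.0209]
[-0.0058, 0.0086, -0.024, -0.0004, -0.0001, 0.0209]
[-0.0057, 0.0088, -0.024, -0.0004, -0.0001, 0.0209]

[-0.0097, 0.0151, 0.0001, 0.0, 0.0, 0.1001]
[-0.0081, 0.016, 0.0001, 0.0, 0.0, 0.1001]
[-0.0065, 0.0167, 0.0001, 0.0, 0.0, 0.1001]
[-0.0048, 0.0173, 0.0001, 0.0, 0.0, 0.1001]
[-0.003, 0.0177, 0.0001, 0.0, 0.0, 0.1001]
[-0.0012, 0.0179, 0.0001, 0.0, 0.0, 0.1001]
[0.0006, 0.0179, 0.0001, 0.0, 0.0, 0.1001]
[0.0023, 0.0178, 0.0001, 0.0, 0.0, 0.1001]
[0.0041, 0.0174, 0.0001, 0.0, 0.0, 0.1001]
[0.0058, 0.0169, 0.0001, 0.0, 0.0, 0.1001]
[0.0075, 0.0163, 0.0001, 0.0, 0.0, 0.1001]
[0.0091, 0.0154, 0.0001, 0.0, 0.0, 0.1001]
[0.0106, 0.0145, 0.0001, 0.0, 0.0, 0.1001]
[0.012, 0.0133, 0.0001, 0.0, 0.0, 0.1001]
[0.0132, 0.0121, 0.0001, 0.0, 0.0, 0.1001]
```

Request:
apply_moves(
  series=[
    [[0,0,-0.024,0,0,0,0],[0,0,-0.024,0,0,0,0],[-0.006,0.008,-0.024,0,0,0.02,0],[-0.006,0.008,-0.024,0,0,0.02,0],[-0.006,0.008,-0.024,0,0,0.02,0]],
  ],
)

```text
time: 10.27
eef_pos: [0.6557, -0.0219, 0.2096]
tcp_rot: [[0.303, -0.953, -0.002], [-0.953, -0.303, 0.0], [-0.001, 0.002, -1.0]]
wrist_force: [0.8, 0.3, -0.4]
gripper_width: -0.0003
```

```bash
python3 plan.py .38 .064 .2 -161 15
```

```text
10.2667 [  -1.9   20.    25.3   95.4    0.  -109.5]
[-0.011, 0.0158, 0.0007, 0.0001, -0.0, 0.1031]
[-0.0093, 0.0168, 0.0007, 0.0001, -0.0, 0.1031]
[-0.0076, 0.0177, 0.0007, 0.0001, -0.0, 0.1031]
[-0.0057, 0.0184, 0.0007, 0.0001, -0.0, 0.1031]
[-0.0038, 0.0189, 0.0007, 0.0001, -0.0, 0.1031]
[-0.0018, 0.0192, 0.0007, 0.0001, -0.0, 0.1031]
[0.0002, 0.0192, 0.0007, 0.0001, -0.0, 0.1031]
[0.0022, 0.0191, 0.0007, 0.0001, -0.0, 0.1031]
[0.0041, 0.0188, 0.0007, 0.0001, -0.0, 0.1031]
[0.006, 0.0183, 0.0007, 0.0001, -0.0, 0.1031]
[0.0079, 0.0176, 0.0007, 0.0001, -0.0, 0.1031]
[0.0096, 0.0167, 0.0007, 0.0001, -0.0, 0.1031]
[0.0113, 0.0156, 0.0006, 0.0001, -0.0, 0.1031]
[0.0128, 0.0143, 0.0006, 0.0001, -0.0, 0.1031]
[0.0143, 0.0129, 0.0006, 0.0001, -0.0, 0.1031]
```

Request:
apply_moves(
  series=[
    [[-0.011,0.0158,0.0007,0,0,0.103,0],[-0.0093,0.0168,0.0007,0,0,0.103,0],[-0.0076,0.0177,0.0007,0,0,0.103,0],[-0.0057,0.0184,0.0007,0,0,0.103,0],[-0.0038,0.0189,0.0007,0,0,0.103,0]],
  ],
)

```text
time: 10.68
eef_pos: [0.5632, 0.0069, 0.2051]
tcp_rot: [[-0.21, -0.978, -0.001], [-0.978, 0.21, 0.0], [0.0, 0.001, -1.0]]
wrist_force: [-0.1, -0.4, 0.7]
gripper_width: 0.0001
```

Request:
apply_moves(
  series=[
    [[-0.0018,0.0192,0.0007,0,0,0.103,0],[0.0002,0.0192,0.0007,0,0,0.103,0],[0.0022,0.0191,0.0007,0,0,0.103,0],[0.0041,0.0188,0.0007,0,0,0.103,0],[0.006,0.0183,0.0007,0,0,0.103,0]],
  ],
)

```text
time: 11.1
eef_pos: [0.4713, 0.0352, 0.2018]
tcp_rot: [[-0.664, -0.748, -0.001], [-0.748, 0.664, 0.0], [0.001, 0.001, -1.0]]
wrist_force: [0.8, 0.2, 0.7]
gripper_width: 0.0002
```

Request:
apply_moves(
  series=[
    [[0.0079,0.0176,0.0007,0,0,0.103,0],[0.0096,0.0167,0.0007,0,0,0.103,0],[0.0113,0.0156,0.0006,0,0,0.103,0],[0.0128,0.0143,0.0006,0,0,0.103,0],[0.0143,0.0129,0.0006,0,0,0.103,0]],
  ],
)

```text
time: 11.52
eef_pos: [0.3794, 0.0636, 0.1986]
tcp_rot: [[-0.946, -0.323, -0.001], [-0.323, 0.946, 0.0], [0.001, 0.0, -1.0]]
wrist_force: [-1.0, 0.1, 0.3]
gripper_width: 0.0003
```

```bash
python3 look.py 13 top side;python3 look.py 13 wrist ; python3 plan.py .378 .0631 .046 -160.9 10|head -3; python3 -c "
import cv2,numpy as np
a=cv2.imread('pics/side_13.png')[160:300,200:400]
b=cv2.imread('pics/top_13.png')[170:350,220:400]
cv2.imwrite('pics/s13z.png',cv2.resize(a,None,fx=4,fy=4,interpolation=cv2.INTER_CUBIC))
cv2.imwrite('pics/t13z.png',cv2.resize(b,None,fx=3.3,fy=3.3,interpolation=cv2.INTER_CUBIC))"
```

```text
11.5167 [0.37937139 0.06360313 0.1985979 ] [-1.02463351  0.051075    0.27952708] 0.00031191865816233296
11.6167 [0.37866715 0.06385357 0.19919875] [1.51620605 0.64660538 0.09784967] -0.0002426723233984196
11.6667 [  9.5 -18.1 -14.4  93.6   0.   -9.8]
[0.0002, 0.0, 0.0153, 0.0, 0.0, 0.0003]
[0.0002, 0.0, 0.0153, 0.0, 0.0, 0.0003]
```

View pics/t13z.png

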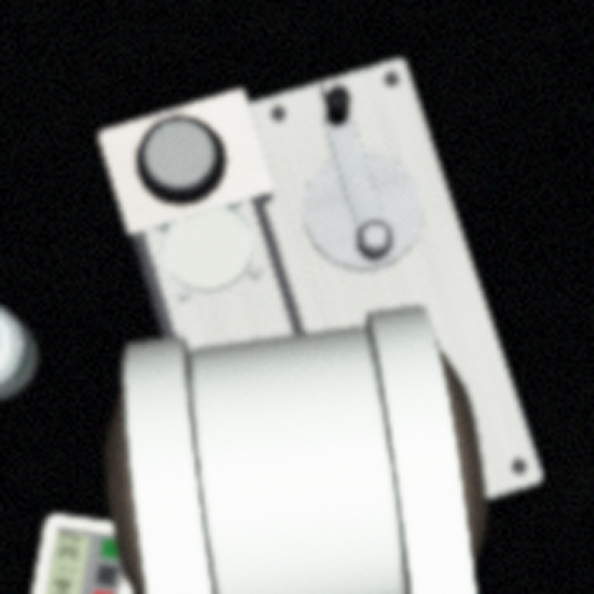

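View pics/s13z.png

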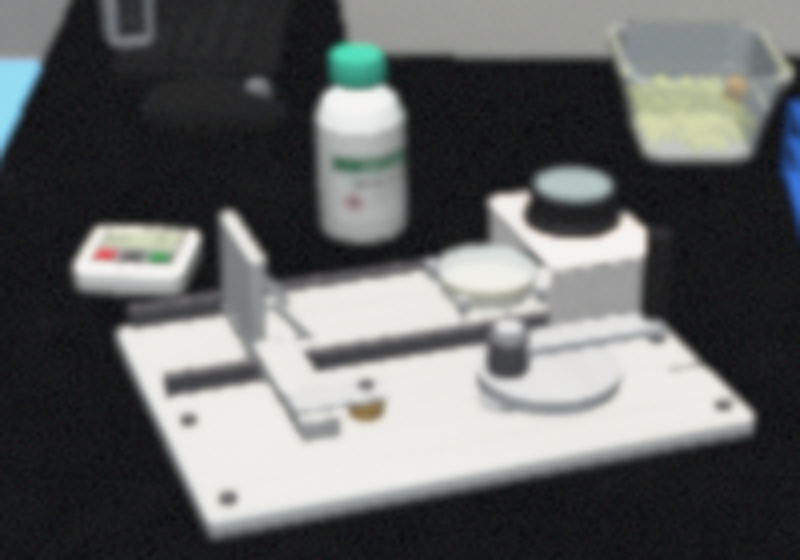

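View pics/wrist_13.png

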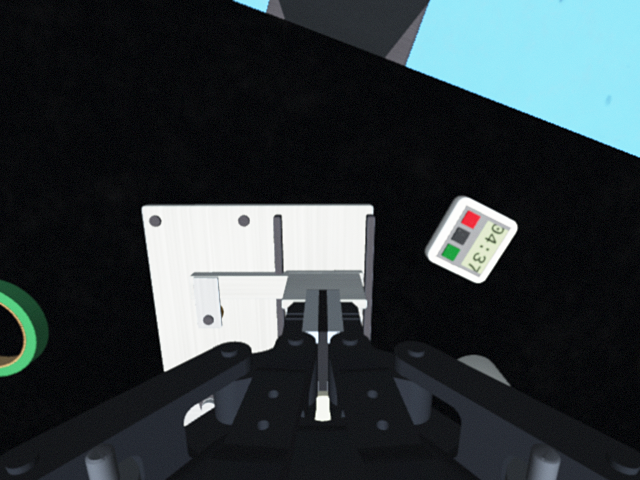

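```bash
python3 - <<'E'
from geo import *
t=load('top_13');s=load('side_13');p=[.5295,.052,.333]
print('hub',(proj(t,st2w(p,[.03,-.045,.07]))-[220,170])*3.3)
for d in (-8,-4,0,4,8):
    a=-np.radians(d)
    for z in (.1,.05):
        q=st2w(p,[.03+.085*np.cos(a),-.045+.085*np.sin(a),z]);print(d,z,((proj(t,q)-[220,170])*3.3).round(0),((proj(s,q)-[200,160])*4).round(0))
E
```

```text
hub [[376.8240087  229.68457507]]
-8 0.1 [[320. 101.]] [[645. 222.]]
-8 0.05 [[319. 120.]] [[640. 305.]]
-4 0.1 [[329.  97.]] [[651. 226.]]
-4 0.05 [[328. 117.]] [[645. 309.]]
0 0.1 [[338.  94.]] [[657. 231.]]
0 0.05 [[336. 114.]] [[651. 314.]]
4 0.1 [[347.  92.]] [[661. 235.]]
4 0.05 [[345. 112.]] [[655. 319.]]
8 0.1 [[356.  90.]] [[665. 240.]]
8 0.05 [[354. 110.]] [[659. 324.]]
```

Request:
apply_moves(
  series=[
    [[0,0,0.018,0,0,0,0],[0,0,0.018,0,0,0,0],[0,0,0.018,0,0,0,0],[0,0,0.018,0,0,0,0],[0,0,0.018,0,0,0,0]],
  ],
)

```text
time: 12.08
eef_pos: [0.3811, 0.0631, 0.1081]
tcp_rot: [[-0.944, -0.33, -0.001], [-0.33, 0.944, -0.0], [0.0, 0.0, -1.0]]
wrist_force: [-0.3, 0.8, 1.1]
gripper_width: -0.0
```

Request:
apply_moves(
  series=[
    [[0,0,0.018,0,0,0,0],[0,0,0.018,0,0,0,0],[0,0,0.014,0,0,0,0],[0,0,0.01,0,0,0,0],[0,0,0.003,0,0,0,0]],
  ],
)

```text
time: 12.5
eef_pos: [0.3801, 0.063, 0.0446]
tcp_rot: [[-0.944, -0.329, -0.003], [-0.329, 0.944, -0.0], [0.003, 0.0, -1.0]]
wrist_force: [0.6, 0.0, 0.1]
gripper_width: -0.0001
```

```bash
cat > st.py <<'E'
import numpy as np
from rig import ctrl
s=ctrl.sense();p=np.array(s['eef_pos']);c,q=np.cos(.333),np.sin(.333);d=p[:2]-[.5295,.052];f=s['wrist_force']
R=np.array(s['tcp_rot'])
print(s['time'],'stage',c*d[0]+q*d[1],-q*d[0]+c*d[1],p[2],'F',c*f[0]+q*f[1],-q*f[0]+c*f[1],f[2],'yaw',np.degrees(np.arctan2(R[1,0],R[0,0])))
E
python3 st.py; python3 look.py 14 wrist side
```

```text
12.5 stage -0.13760745667983132 0.05923160818205113 0.04463612687475525 F 0.5874809156583423 -0.16189537896473438 0.13086612221478316 yaw -160.78251292104014
12.5 [0.38009027 0.06299669 0.04463613] [0.60812853 0.03903377 0.13086612] -6.510840147830175e-05
```

View pics/wrist_14.png

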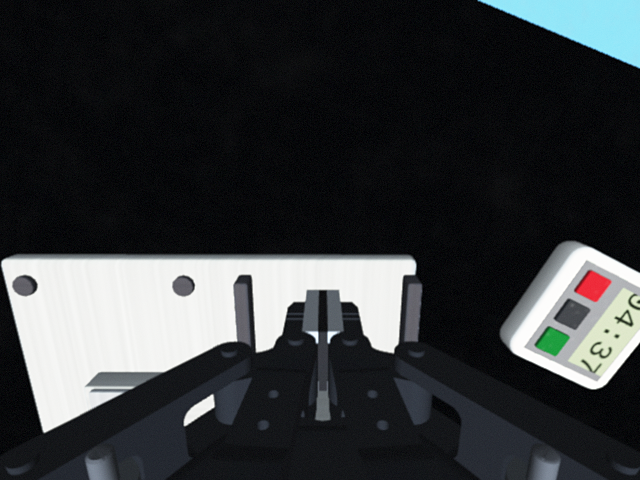

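View pics/side_14.png

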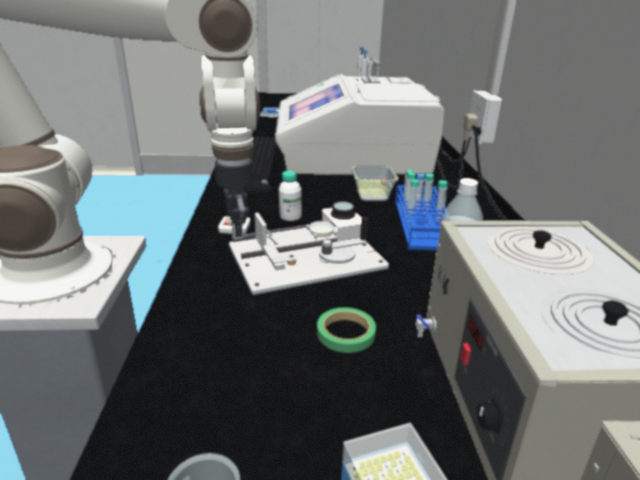

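Request:
apply_moves(
  series=[
    [[-0.005,0,0,0,0,0,0],[-0.006,0,0,0,0,0,0],[-0.006,0,0,0,0,0,0],[-0.005,0,0,0,0,0,0],[-0.003,0,0,0,0,0,0]],
  ],
)

```text
time: 13.02
eef_pos: [0.4053, 0.0718, 0.0469]
tcp_rot: [[-0.945, -0.328, 0.001], [-0.328, 0.945, 0.0], [-0.001, -0.0, -1.0]]
wrist_force: [-0.8, 0.2, -0.1]
gripper_width: 0.0
```

Request:
apply_moves(
  series=[
    [[-0.002,0,0,0,0,0,0],[-0.002,0,0,0,0,0,0],[-0.002,0,0,0,0,0,0],[-0.002,0,0,0,0,0,0],[-0.002,0,0,0,0,0,0]],
  ],
)

```text
time: 13.43
eef_pos: [0.4139, 0.0748, 0.0466]
tcp_rot: [[-0.945, -0.328, -0.0], [-0.328, 0.945, -0.0], [0.0, -0.0, -1.0]]
wrist_force: [-0.5, -0.1, -0.3]
gripper_width: -0.0
```

Request:
apply_moves(
  series=[
    [[-0.002,0,0,0,0,0,0],[-0.002,0,0,0,0,0,0],[-0.002,0,0,0,0,0,0],[-0.002,0,0,0,0,0,0],[-0.002,0,0,0,0,0,0]],
  ],
)

```text
time: 13.85
eef_pos: [0.4233, 0.078, 0.0466]
tcp_rot: [[-0.945, -0.328, -0.0], [-0.328, 0.945, -0.0], [0.0, 0.0, -1.0]]
wrist_force: [-1.6, -0.5, 1.0]
gripper_width: 0.0001
```

```bash
python3 st.py; python3 look.py 15 side;python3 -c "
import cv2
a=cv2.imread('pics/side_15.png')[160:300,200:400]
cv2.imwrite('pics/s15z.png',cv2.resize(a,None,fx=4,fy=4,interpolation=cv2.INTER_CUBIC))"
```

```text
13.85 stage -0.09188451979471182 0.0593173160285415 0.04659652660262788 F -1.6607918772081098 0.09229435483052728 0.9520632261850992 yaw -160.86662011947453
13.85 [0.42327344 0.07802359 0.04659653] [-1.59972702 -0.45565489  0.95206323] 6.346157093310848e-05
```

View pics/s15z.png

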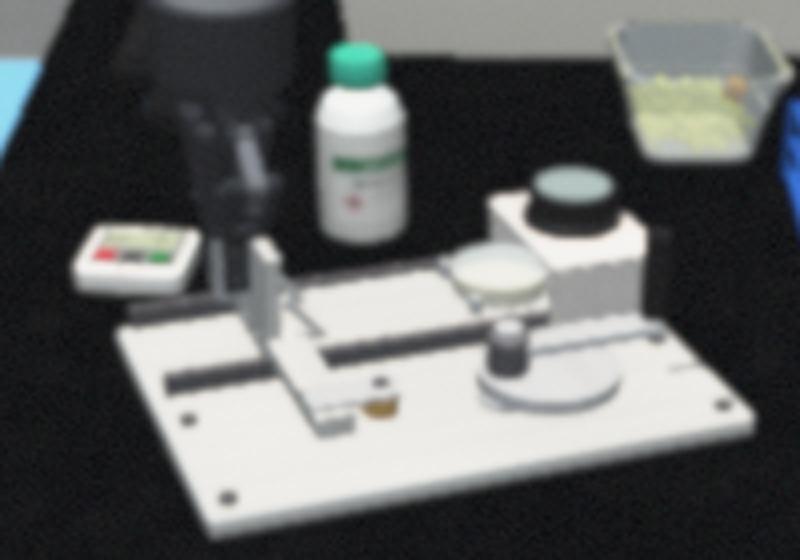

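Request:
apply_moves(
  series=[
    [[-0.0025,0,0,0,0,0,0],[-0.0025,0,0,0,0,0,0],[-0.0025,0,0,0,0,0,0],[-0.0025,0,0,0,0,0,0],[-0.0025,0,0,0,0,0,0]],
  ],
)

```text
time: 14.32
eef_pos: [0.4352, 0.0822, 0.0466]
tcp_rot: [[-0.945, -0.328, -0.0], [-0.328, 0.945, -0.0], [0.0, 0.0, -1.0]]
wrist_force: [-2.9, -0.3, 0.3]
gripper_width: -0.0001
```

Request:
apply_moves(
  series=[
    [[-0.0025,0,0,0,0,0,0],[-0.0025,0,0,0,0,0,0],[-0.0025,0,0,0,0,0,0],[-0.0025,0,0,0,0,0,0],[-0.0025,0,0,0,0,0,0]],
  ],
)

```text
time: 14.73
eef_pos: [0.447, 0.0863, 0.0466]
tcp_rot: [[-0.945, -0.328, -0.0], [-0.328, 0.945, -0.0], [0.0, -0.0, -1.0]]
wrist_force: [-1.6, -0.7, 0.3]
gripper_width: -0.0001
```

Request:
apply_moves(
  series=[
    [[-0.0025,0,0,0,0,0,0],[-0.0025,0,0,0,0,0,0],[-0.002,0,0,0,0,0,0],[-0.002,0,0,0,0,0,0],[-0.002,0,0,0,0,0,0]],
  ],
)

```text
time: 15.15
eef_pos: [0.4574, 0.0899, 0.0465]
tcp_rot: [[-0.945, -0.328, -0.0], [-0.328, 0.945, -0.0], [0.0, 0.0, -1.0]]
wrist_force: [-2.6, -0.7, 0.7]
gripper_width: -0.0003
```

```bash
python3 st.py; python3 look.py 16 side;python3 -c "
import cv2
a=cv2.imread('pics/side_16.png')[160:300,200:400]
cv2.imwrite('pics/s16z.png',cv2.resize(a,None,fx=4,fy=4,interpolation=cv2.INTER_CUBIC))"
```

```text
15.15 stage -0.05580471406399988 0.05935988510860021 0.04654743987935937 F -2.638535909497527 0.1735521223581069 0.7021883828802167 yaw -160.86391698965306
15.15 [0.45735732 0.08985758 0.04654744] [-2.55032113 -0.69846561  0.70218838] -0.00031414297122947597
```

View pics/s16z.png

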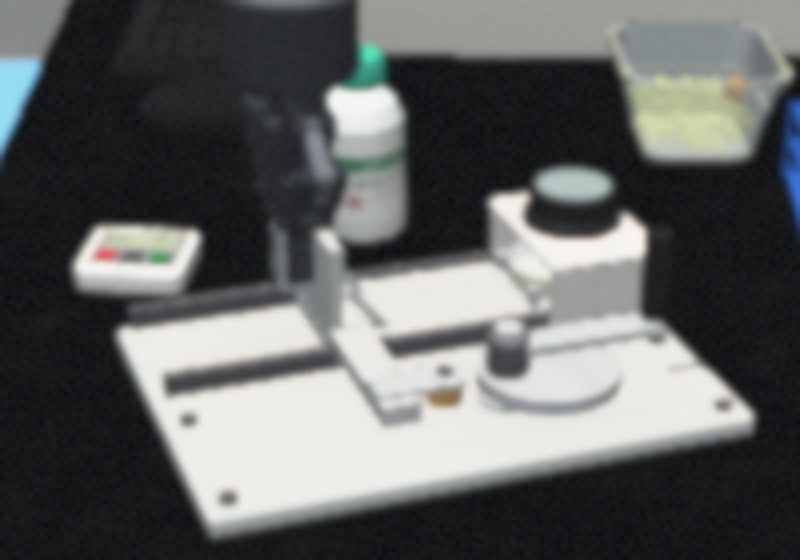

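Request:
apply_moves(
  series=[
    [[-0.0012,0,0,0,0,0,0],[-0.0012,0,0,0,0,0,0],[-0.0012,0,0,0,0,0,0],[-0.0012,0,0,0,0,0,0],[-0.0012,0,0,0,0,0,0]],
  ],
)

```text
time: 15.62
eef_pos: [0.4629, 0.0918, 0.0466]
tcp_rot: [[-0.945, -0.328, -0.0], [-0.328, 0.945, 0.0], [0.0, 0.0, -1.0]]
wrist_force: [-1.9, -0.5, -0.4]
gripper_width: 0.0002
```

Request:
apply_moves(
  series=[
    [[-0.0008,0,0,0,0,0,0],[-0.0008,0,0,0,0,0,0],[-0.0008,0,0,0,0,0,0],[-0.0008,0,0,0,0,0,0],[-0.0008,0,0,0,0,0,0]],
  ],
)

```text
time: 16.03
eef_pos: [0.4659, 0.0929, 0.0466]
tcp_rot: [[-0.945, -0.328, -0.002], [-0.328, 0.945, -0.001], [0.002, 0.0, -1.0]]
wrist_force: [-10.3, -3.2, 5.7]
gripper_width: 0.0001
```

```bash
python3 st.py
```

```text
16.0333 stage -0.046699155160159635 0.059405693412847536 0.04655738200168838 F -10.822600059686488 0.3111928859675972 5.747847840682564 yaw -160.8653389356127
```

```bash
python3 st.py; python3 look.py 17 side;python3 -c "
import cv2
a=cv2.imread('pics/side_17.png')[160:300,200:400]
cv2.imwrite('pics/s17z.png',cv2.resize(a,None,fx=4,fy=4,interpolation=cv2.INTER_CUBIC))"
```

```text
16.0333 stage -0.046699155160159635 0.059405693412847536 0.04655738200168838 F -10.822600059686488 0.3111928859675972 5.747847840682564 yaw -160.8653389356127
16.0333 [0.4659477  0.09287729 0.04655738] [-10.32979354  -3.24359038   5.74784784] 0.00012116246461563969
```

View pics/s17z.png

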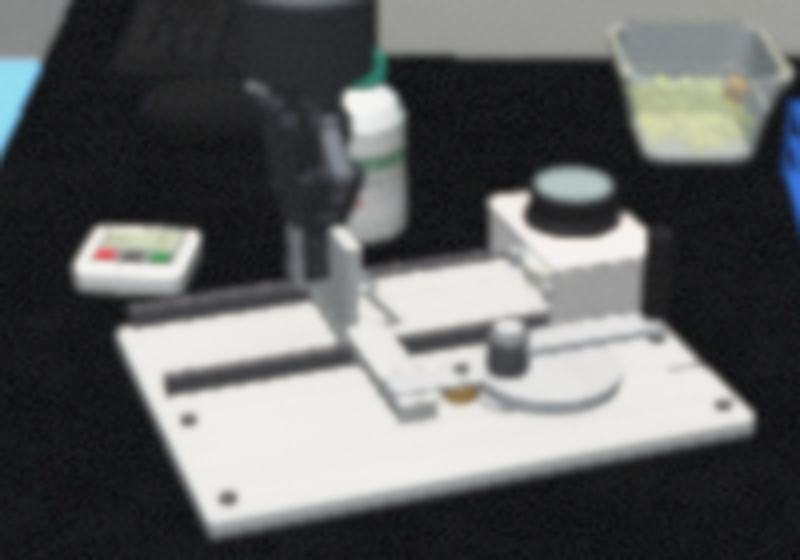

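```bash
python3 - <<'E'
from geo import *
s=load('side_17')
def stg(q):
    c,sn=np.cos(.333),np.sin(.333);d=q[:,:2]-[.5295,.052];return np.c_[c*d[:,0]+sn*d[:,1],-sn*d[:,0]+c*d[:,1]]
def sd(pts,z): return stg(back(s,np.array(pts)/4+[200,160],z))
print('bolt',sd([(366,384),(461,369)],.038))
print('plate top near corner',sd([(262,266),(357,246)],.081),'far',sd([(228,209),(340,228)],.081))
print('arm corner',sd([(303,420),(400,403)],.038), 'hub', sd([(509,325)],.075))
E
```

```text
bolt [[-0.04932969 -0.04707162]
 [ 0.00301462 -0.04844107]]
plate top near corner [[-0.08487024  0.01951953]
 [-0.02944938  0.02664231]] far [[-0.0828509   0.09611639]
 [-0.0310341   0.05166969]]
arm corner [[-0.09076325 -0.0712652 ]
 [-0.03924816 -0.07140694]] hub [[ 0.01816753 -0.07525996]]
```

Request:
apply_moves(
  series=[
    [[0.003,0,0,0,0,0,0],[0.006,0,0,0,0,0,0],[0.012,0,0,0,0,0,0],[0.015,0,0,0,0,0,0],[0.015,0,0,0,0,0,0]],
  ],
)

```text
time: 16.5
eef_pos: [0.4179, 0.0762, 0.0465]
tcp_rot: [[-0.945, -0.328, 0.001], [-0.328, 0.945, 0.0], [-0.001, -0.0, -1.0]]
wrist_force: [-0.1, 0.5, 0.4]
gripper_width: 0.0003
```

Request:
apply_moves(
  series=[
    [[0.01,0,-0.02,0,0,0,0],[0.01,0,-0.03,0,0,0,0],[0,0,-0.035,0,0,0,0],[0,0,-0.035,0,0,0,0],[0,0,-0.035,0,0,0,0]],
  ],
)

```text
time: 16.92
eef_pos: [0.3991, 0.0696, 0.2035]
tcp_rot: [[-0.945, -0.328, 0.001], [-0.328, 0.945, 0.0], [-0.001, -0.0, -1.0]]
wrist_force: [1.2, -0.4, -0.0]
gripper_width: -0.0
```

Request:
apply_moves(
  series=[
    [[0.02,0.025,-0.005,0,0,0,0],[0.02,0.03,0,0,0,0,0],[0.02,0.03,0,0,0,0,0],[0,0.03,0,0,0,0,0],[0,0.02,0,0,0,0,0]],
  ],
)

```text
time: 17.33
eef_pos: [0.2973, 0.179, 0.2072]
tcp_rot: [[-0.945, -0.328, 0.002], [-0.328, 0.945, 0.002], [-0.003, 0.001, -1.0]]
wrist_force: [0.6, -0.6, -0.0]
gripper_width: 0.0002
```

```bash
python3 st.py; python3 look.py 18 top side wrist;python3 -c "
import cv2,numpy as np
a=cv2.imread('pics/side_18.png')[160:300,200:400]
b=cv2.imread('pics/top_18.png')[170:350,190:400]
cv2.imwrite('pics/s18z.png',cv2.resize(a,None,fx=4,fy=4,interpolation=cv2.INTER_CUBIC))
cv2.imwrite('pics/t18z.png',cv2.resize(b,None,fx=3.3,fy=3.3,interpolation=cv2.INTER_CUBIC))"
```

```text
17.3333 stage -0.1779306939428271 0.19594653740438267 0.20722329932291988 F 0.3448633294414248 -0.8063831224688258 -0.035661587728042406 yaw -160.8431401630438
17.3333 [0.29729281 0.17902047 0.2072233 ] [ 0.58950886 -0.64935642 -0.03566159] 0.00022058665971374302
```

View pics/t18z.png

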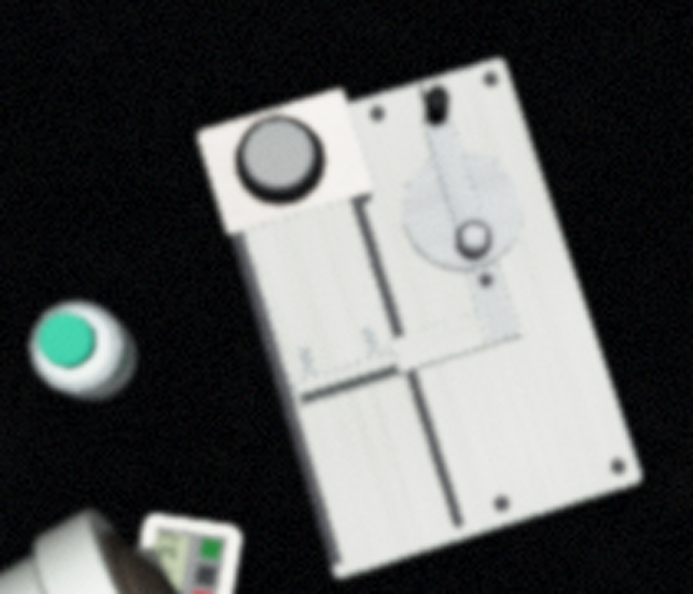

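View pics/s18z.png

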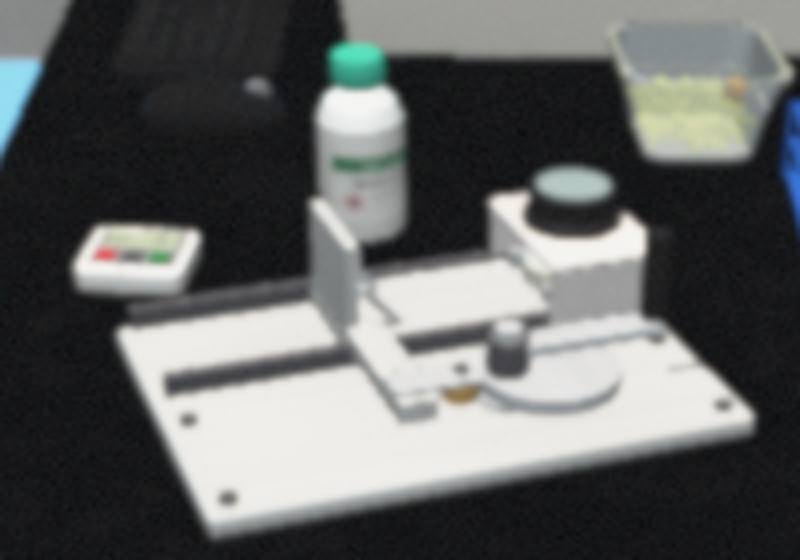

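View pics/wrist_18.png

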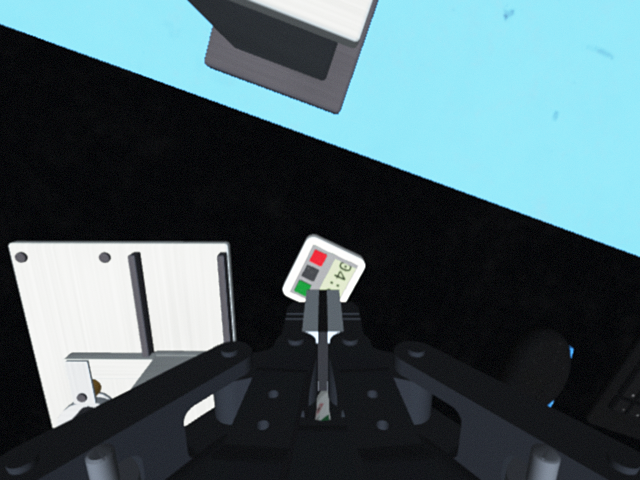

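```bash
python3 -c "
from rig import ctrl;print(ctrl.finish_job())"
```

```text
the job is handed in; nothing more can be done
None
```

I turned the cam to its low point, then pushed the slide home, and handed the job in at about 17.5 s. `finish_job` gave no verdict.

- **Cam:** with the fingers closed, I pushed the pin counter-clockwise round the open side, from about 122° to 0°, with sideways forces of about 2–5 N. The last wrist picture put the lever within about 1° of the slide's travel. The top camera agreed, and the pin was in the same place after the slide push.
- **Slide:** I pushed the upright rear plate forward slowly at about 2–3 N. The force then rose sharply to about 11 N, which I took as the stop, and I backed off. The pictures give a travel of 52–53 mm against 53 mm nominal, with about 1 mm of measuring error. The sharp force rise is therefore the main evidence that the slide is fully home.
- **Other things:** the last pictures show the bottle and timer where they were. The dish is only partly visible, under the hood. The tape roll looked untouched in the earlier pictures, but I did not check it again at the end. The arm ended clear of everything at a height of 0.2 m.
- **Disagreements:** the stage position differed by about 2–5 mm between cameras, so I used a compromise. The hood's white top did not fit the stated 83 mm height, so I left it out of the fit. I took the 83 mm to include the lens tube.

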